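# Lay a T-square flush on clamped trunking to mark a cut

## Task

Take the T-square from its cork rest and lay it on the white trunking clamped to the sloping stand, for marking a cut: stock hooked over the trunking's upper edge, blade flat on top pointing down the slope, the blade's red-striped edge along the blue cut line. Press the stock firmly but gently down the slope, about 10 N and never more than 40 N, until it is flush against the upper edge along its whole length, hold that a moment, then let go and leave the square lying there. Do not shift the trunking and leave the offcut, screwdriver and tub where they are.

Things in the scene. Friction and masses are not known exactly. Their poses are not given: they have to be found in the camera images.
- stand: Fixed plywood board sloping 35 degrees, 260 mm up the slope by 400 mm wide, rising towards its +x, away from the robot. Origin on the table under the middle of the board's low edge, where the slope's top face is 30 mm above the table; x level, the way the slope rises, y along the board, z up. A wooden ledge runs along the low edge.
- lamp (a point): Middle of a straight white tube lamp fixed over the board, 16 mm thick, 400 mm long, level along y, 210 mm up the slope from the low edge and 220 mm off the slope face, on two 12 mm posts at y -185 and +185 mm. Axes as the stand. It keeps an upright gripper from the trunking's upper edge: come in square to the slope.
- mark (a point): Point where the blue cut line (2 mm wide, across the top of the trunking and down its upper side) meets the trunking's upper top edge. Axes: x up the slope, square to the upper side face (face at x = 0, trunking at x -100 to 0 mm); y along the trunking; z off the slope (flat top at z = 0, board at z = -40 mm).
- trunking_middle (a point): Centre of the trunking's underside on the board, axes as the mark. White closed box section, 300 mm along y, 100 mm in x, 40 mm high. A black steel strip 16 mm wide holds each end down, at y -138 and +138 mm, 6 mm over the top with a knob to 20 mm. Clamped: it slides along y only if pushed with over about 60 N.
- upper_side: The trunking's upper side wall, against which the stock has to lie: a flat white wall fixed to the trunking, 300 mm along y, 4 mm thick, 38.5 mm high (it ends 1.5 mm below the trunking's top). Origin at the middle of its underside, 48 mm up the slope from the trunking's middle; axes as the mark; its outer face is at x = +2 mm here.
- square: Loose T-square, 0.22 to 0.30 kg. Stock: dark bar 140 mm along y, x from -22 to 0 mm, z 0 to 30 mm; its working face is x = 0. Metal blade along +x from that face. Origin at the middle of the working face's bottom edge; z up. It starts level, stock's underside on the table, blade on the cork rest and pointing roughly towards the robot.
- blade_end (a point): Underside of the T-square's blade at its free end, mid-width: x = 130, y = 0, z = 25 mm in the square's frame, same axes. Blade: 130 mm long, 35 mm wide (y -17.5 to 17.5 mm), 4 mm thick, underside at z = 25 mm; its +y edge carries a red stripe on top.
- square_grip (a point): Middle of the T-square's grip, a black rubber block on the middle of the stock: 22 mm in x, 30 mm in y, from z = 30 to 84 mm. This point is at x = -11, y = 0, z = 58 mm in the square's frame; same axes. Take it across y.
- square_edge (a point): Where the red-striped blade edge meets the stock's working face, at the blade's underside: x = 0, y = 17.5, z = 25 mm in the square's frame; same axes. When properly laid this point is at the mark, with the square's x and y opposite to the mark's x and y and z the same.
- face_a (a point): Point on the stock's working face near its +y end: x = 0, y = 65, z = 12 mm in the square's frame.
- face_b (a point): Point on the stock's working face near its -y end: x = 0, y = -65, z = 12 mm in the square's frame.
- rest: Fixed cork block 70 x 80 mm, 25 mm high, under the blade of the T-square at the start. Origin at the centre of its underside.
- offcut: Bystander: short open channel of white trunking, 80 x 60 x 40 mm, open side up, loose on the table. Origin at the centre of its underside.
- screwdriver: Bystander: grey-handled screwdriver 180 mm long, lying loose on the table.
- tub: Bystander: clear round tub with grey cap, 60 mm across, 70 mm high, standing loose on the table. Origin at the centre of its underside.
Things that resemble listed ones, but are neither listed nor needed, are in the scene too. What is shaped like the square but orange, pink or purple is not meant.

How it is judged:
On the way, in this order (a step that is already met when the one before it is completed fails the run):
1. the T-square is lifted clear of its rest (height (world z) of square above 0.04 m), for 0.1 s.
2. with its blade on the trunking along the cut line, the square is pressed flush against the upper side wall with more than 7 N, held 0.3 s (x of each of face_a, face_b in the frame of mark below 0.0025 m and z of square_edge in the frame of mark below 0.005 m and z of face_a in the frame of mark below -0.006 m and distance between square_edge and mark below 0.008 m and contact force between square and upper_side above 7 N), for 0.3 s.
At the end, for the whole second after the job is handed in: The T-square lies at rest on the trunking: both ends of its stock within 1.5 mm of the trunking's upper side face, the blade flat on the top face (within 2 mm and 2 degrees), its red-striped edge within 4 mm of the blue cut line (x of face_a in the frame of mark between -0.003 and 0.0015 m and x of face_b in the frame of mark between -0.003 and 0.0015 m and z of each of face_a, face_b in the frame of mark below -0.006 m and y of square_edge in the frame of mark between -0.004 and 0.004 m and z of square_edge in the frame of mark below 0.002 m and angle between the z axis of square and the z axis of mark, either way round below 0.035 rad and linear speed of square below 0.01 m/s and angular speed of square below 0.05 rad/s); the robot touches nothing.
It fails at once if the square is pressed against the trunking or stand with more than 40 N (contact force between square and stand above 40 N).
It fails at once if the trunking is shifted by more than 4 mm (distance of mark from where it was at the start of the episode above 0.004 m).
It fails at once if the offcut is moved more than 20 mm (distance of offcut from where it was at the start of the episode above 0.02 m).
It fails at once if the screwdriver is moved more than 20 mm (distance of screwdriver from where it was at the start of the episode above 0.02 m).
It fails at once if the tub is moved more than 20 mm (distance of tub from where it was at the start of the episode above 0.02 m).
It also fails if it takes over 54 s, if anything falls off the work surface, if the arm or the gripper's body presses on something with over 40 N, if the wrist force passes 120 N, or if a joint passes its speed limit or range.

## Robot

A 6-joint arm with a two-finger parallel gripper is mounted at the origin on the work surface. World frame = base frame: x ahead of the robot, y to its left, z up, the work surface at z = 0. Lengths are in m, angles in rad, forces in N, time in s.
With the tool pointing down it reaches from about 0.375 to 0.975 m from the base axis. Payload 3.8 kg.
Tool frame: the origin (TCP) lies at the very end of the fingers, on their centre line; the grasp point (between the pads) lies manip.grasp_offset behind it (manip.grasp_offset is the distance from the TCP to the grasp point, in m); z points along the fingers, y is the direction in which the jaws open and shut (so a half turn about z gives the same grasp; the last joint's range is limited). The gripper opens to 85 mm and grips with 20 to 120 N. Pads are 22 mm wide; open, the fingers measure 114 mm over their backs; the gripper's body (76 mm by 85 mm) begins 54 mm behind the grasp point. The pads swing forward as they close: fully open they stand 13 mm farther back than shut.
Start: joints at [1.164, 0.264, 1.604, -0, 1.274, -0.037], TCP at [0.244, 0.629, 0.198] pointing down, gripper open.
Joint ranges: [-2.63, 2.63], [-0.94, 2.18], [0.31, 2.57], [-1.31, 4.45], [0, 2.66], [-2.55, 2.55]. Speed limits (rad/s): [2.57, 2.57, 3.14, 3.14, 3.14, 3.14].

## Interface

Orientations are given as a rotation vector (axis times angle).
In Python, from rig import manip gives the robot as it stands. The module is installed in compiled form; this text tells all that it offers.
- The arm moves only by the tool step_arm, never from a script. Its argument "commands" is a list of rows, each an object of numbers: "wx", "wy", "wz": the turn, a rotation vector about the tool's x, y, z in degrees; "x", "y", "z": the shift along the tool's x, y, z in cm; "gripper": the opening, from 0 (shut) to 1 (fully open). A call has exactly 8 rows; each row shifts and turns the commanded pose from where the row before left it, along the tool's axes as they then stand; what a row does not reach is not made up. A row lasts 1/12 s, in which the tool goes at most 41.7 mm and 7.16 degrees, less where a joint would pass 70% of its speed; a pose out of reach is approached as far as the arm can. A call with a gripper value outside its range is refused whole. The fingers move at their own pace and stop on an object; "force" is the grip in N (left out, the last holds). Time passes only in rows, so rows that do not move let the fingers close, or fill a call up. It gives the time, the measured TCP pose, the force and the opening at its end, in the units of the state.
- manip.get_obs(): the state, without advancing time (a new reading comes with each control period).
- manip.get_image(name): name is "scene" or "top" or "wrist"; returns a dict with "frame" (420x560x3 uint8, blue, green, red), "fov_y" (degrees; the focal length in pixels is half the picture's height over the tangent of half this angle, whatever the lens; pixels are square), "cx", "cy" (the principal point, pixels), "camera_from_world" (4x4, takes a point from world to camera coordinates). Camera axes: x right, y down, z forward; pixel columns grow to the right and rows downward; lengths in m; the calibration is good to about 2 mm. A picture is of the moment at which its call begins. There is no depth.
- manip.hand_in(): hands the job in, once; it reports no verdict.
The state is a dict: "clock": time; "qpos": joint angles; "qd": joint speeds; "joint_torque": joint torques, N m; "eef_pos": TCP position; "tcp_rot": TCP orientation; "ft_force": force on the tool from outside, world axes, zero at the start; "ft_torque": the same for the moment, N m; "width": opening from 0.0 (shut) to 1.0 (fully open).
Only numpy, scipy, OpenCV 4.12 (cv2) and the standard library are available. Lean on these libraries where they do the work, as an engineer would, in place of code of your own. Each camera call takes 0.05 s, during which the arm holds its last target.

## Working session

There is one attempt and no reset: what is moved stays moved. The work goes in short steps, Python scripts to look and compute and a tool call to move; the robot and the scene stay as the last step left them, time stands still between calls to the robot, and variables do not carry over. Pictures are saved under pics/ and viewed, and the job is handed in when it is done.

Besides the shell and the picture viewer there is one more tool, called after "Emit:" by a JSON object that holds its "op" and its "data", one argument or row to a line. step_arm: Moves the arm, as the interface text tells. Its arguments: {"type":"object","properties":{"commands":{"type":"array"},"force":{"type":"number"}},"required":["commands"]}

```bash
mkdir -p pics; python3 - <<'E'
from rig import manip
import cv2,pickle
o=manip.get_obs();print(o, manip.grasp_offset)
d={}
for n in ["scene","top","wrist"]:
    i=manip.get_image(n);d[n]=i;cv2.imwrite(f"pics/{n}0.png",i["frame"]);print(n,i["fov_y"],i["cx"],i["cy"],i["camera_from_world"].round(3).tolist())
pickle.dump(d,open("img0.pkl","wb"))
E
```

```text
{'clock': 0.0, 'qpos': array([ 1.16413069e+00,  2.64740278e-01,  1.60536849e+00,  1.56688915e-05,
        1.27370169e+00, -3.69077679e-02]), 'qd': array([-0.00156694, -0.00043542,  0.00015454,  0.00013583,  0.00151558,
        0.00087385]), 'joint_torque': array([-2.60356101e-03, -5.15127826e+01, -3.67296517e+01, -3.21399384e-04,
        1.33569460e-02,  1.90745970e-05]), 'eef_pos': array([0.24362198, 0.62864268, 0.19677376]), 'tcp_rot': array([-0.57742563, -3.08755821,  0.00339266]), 'ft_force': array([ 0.13815215,  0.84409698, -0.43764002]), 'ft_torque': array([ 0.0127591 , -0.00870168, -0.00843172]), 'width': 0.9974667019020674} 0.0187
scene 49.041326807580965 279.2402254814257 202.39807594436274 [[0.676, 0.737, 0.018, -0.381], [0.537, -0.475, -0.697, -0.075], [-0.505, 0.481, -0.717, 1.743], [0.0, 0.0, 0.0, 1.0]]
top 54.885160712520154 284.6973430835601 210.9674288285281 [[-0.008, -1.0, -0.026, 0.118], [-0.992, 0.011, -0.125, 0.514], [0.125, 0.025, -0.992, 1.073], [0.0, 0.0, 0.0, 1.0]]
wrist 60.06437234559896 279.237704496644 207.273796660877 [[0.363, 0.932, -0.002, -0.673], [0.896, -0.348, 0.277, -0.035], [0.258, -0.103, -0.961, 0.379], [0.0, 0.0, 0.0, 1.0]]
```

View pics/scene0.png

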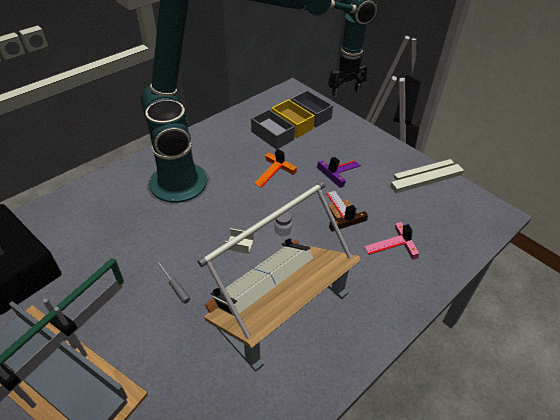

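View pics/top0.png

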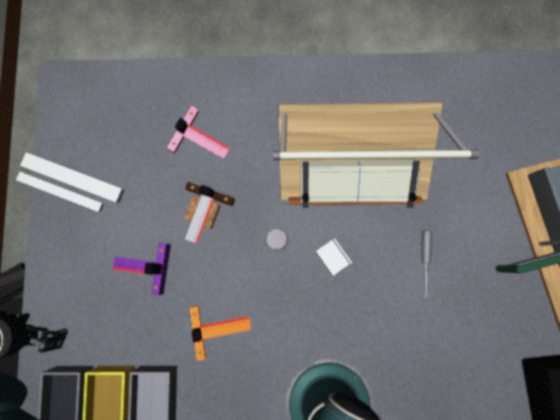

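View pics/wrist0.png

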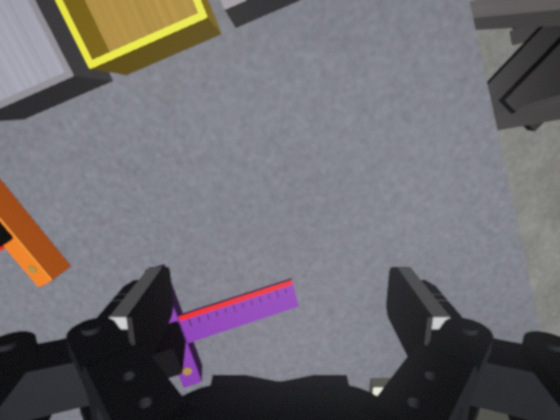

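Candidates in the top picture, all shaped like the square: pink (182,127), dark with metal blade on cork (207,190), purple (155,268), orange (197,335). The dark one with a metal blade on cork at (207,190) fits the description, so I'll check it close up.

```bash
cat > h.py <<'E'
import numpy as np,cv2,pickle
from scipy.spatial.transform import Rotation as R
def cam(i):
    M=np.asarray(i["camera_from_world"]);f=210/np.tan(np.radians(i["fov_y"])/2)
    return M,f
def ray(i,p):
    M,f=cam(i);d=np.array([(p[0]-i["cx"])/f,(p[1]-i["cy"])/f,1]);Rm=M[:3,:3]
    o=-Rm.T@M[:3,3];v=Rm.T@d;return o,v/np.linalg.norm(v)
def onplane(i,p,z=None,n=None,p0=None):
    o,v=ray(i,p)
    if n is None:n=np.array([0,0,1.]);p0=np.array([0,0,z])
    return o+v*(n@(p0-o))/(n@v)
def tri(rays):
    A=np.zeros((3,3));b=np.zeros(3)
    for o,v in rays:
        P=np.eye(3)-np.outer(v,v);A+=P;b+=P@o
    x=np.linalg.solve(A,b);return x,[np.linalg.norm((np.eye(3)-np.outer(v,v))@(x-o)) for o,v in rays]
def proj(i,X):
    M,f=cam(i);c=M[:3,:3]@np.asarray(X)+M[:3,3];return np.array([f*c[0]/c[2]+i["cx"],f*c[1]/c[2]+i["cy"]])
def crop(i,x0,x1,y0,y1,s,name):
    cv2.imwrite("pics/"+name,cv2.resize(i["frame"][y0:y1,x0:x1],None,fx=s,fy=s,interpolation=cv2.INTER_CUBIC))
E
python3 - <<'E'
from h import *
d=pickle.load(open("img0.pkl","rb"))
crop(d["top"],170,250,170,250,7,"c1.png")
crop(d["top"],265,485,95,215,3.6,"c2.png")
crop(d["scene"],195,375,175,375,3,"c3.png")
E
```

```text
(no output)
```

View pics/c1.png

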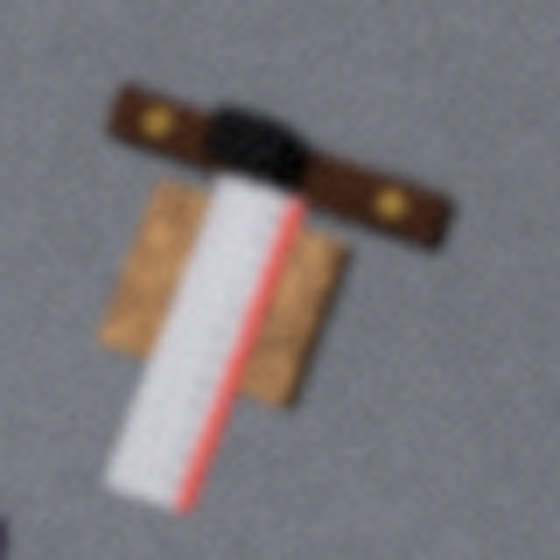

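View pics/c2.png

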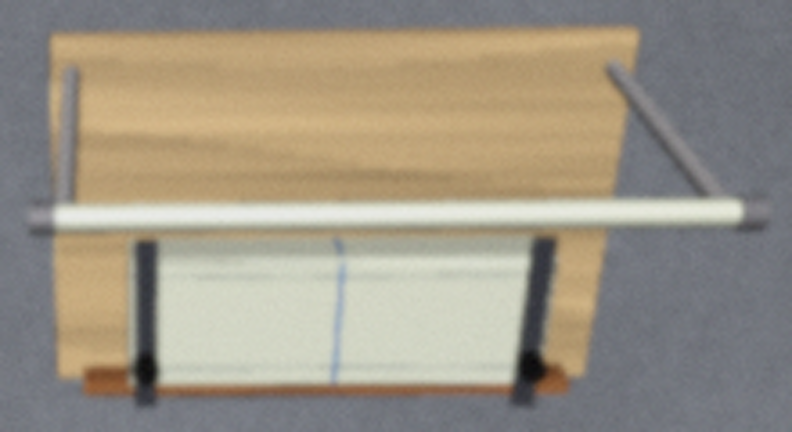

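View pics/c3.png

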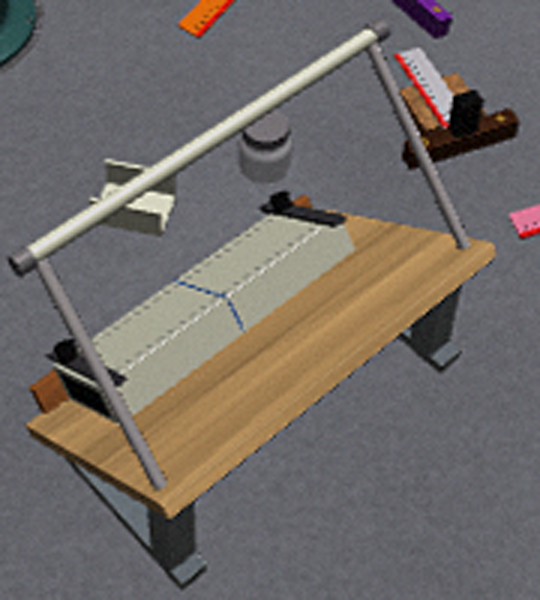

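The crop confirms it: dark stock, black grip, metal blade with red stripe, on cork. Now I'll measure the square, stand and mark.

```bash
python3 - <<'E'
from h import *
d=pickle.load(open("img0.pkl","rb"));t=d["top"];s=d["scene"]
T=lambda x,y:(265+(x+.5)/3.6-.5,95+(y+.5)/3.6-.5)
S=lambda x,y:(195+(x+.5)/3-.5,175+(y+.5)/3-.5)
def m(n,a,b):
    x,e=tri([ray(t,T(*a)),ray(s,S(*b))]);print(n,x.round(4),np.round(e,4));return x
mk=m("mark",(343,258),(225,296))
m("line foot",(338,240),(242,329))
m("board TL(+y,hi)",(52,35),(494,250))
m("board TR(-y,hi)",(638,28),(166,512))
m("board low -y",(585,378),(28,425))
m("lampL +y end",(30,215),(380,30));m("lamp -y end",(768,213),(18,263))
# stand y axis from upper trunking edge in scene
# square in top
C=lambda x,y:(170+(x+.5)/7-.5,170+(y+.5)/7-.5)
P=lambda n,a,z:print(n,onplane(t,C(*a),z).round(4))
P("screw1",(158,121),.03);P("screw2",(393,205),.03);P("blade end white",(106,485),.029);P("blade end red",(185,510),.029);P("red root",(303,203),.029)
P("blade root white",(215,180),.029)
P("stock ends",(125,85),.03);P("",(107,128),.03);P("",(453,205),.03);P("",(437,247),.03)
P("grip top",(215,105),.084);P("",(305,135),.084)
E
```

```text
mark [ 0.6121 -0.0809  0.1311] [0.0025 0.0025]
line foot [ 0.6339 -0.0812  0.1007] [0.0005 0.0005]
board TL(+y,hi) [0.762  0.1209 0.1729] [0.0014 0.0014]
board TR(-y,hi) [ 0.7593 -0.2768  0.1748] [0.0012 0.0012]
board low -y [ 0.5428 -0.2746  0.0302] [0.001 0.001]
lampL +y end [0.5916 0.127  0.3317] [0.0026 0.0026]
lamp -y end [ 0.588  -0.2797  0.3354] [0.0008 0.0008]
screw1 [0.5857 0.3708 0.03  ]
screw2 [0.5508 0.2767 0.03  ]
blade end white [0.4413 0.3885 0.029 ]
blade end red [0.4313 0.3572 0.029 ]
red root [0.5522 0.3126 0.029 ]
blade root white [0.5618 0.3478 0.029 ]
stock ends [0.6004 0.3844 0.03  ]
 [0.5831 0.3912 0.03  ]
 [0.5505 0.2529 0.03  ]
 [0.5339 0.2591 0.03  ]
grip top [0.5813 0.3353 0.084 ]
 [0.5694 0.3009 0.084 ]
```

Emit:
{"op": "step_arm", "data": {
  "commands": [
    {"x": -2.5, "y": -1.0, "gripper": 1},
    {"x": -2.6, "y": -1.05, "gripper": 1},
    {"x": -2.6, "y": -1.05, "gripper": 1},
    {"x": -2.6, "y": -1.05, "gripper": 1},
    {"x": -2.6, "y": -1.05, "gripper": 1},
    {"x": -2.6, "y": -1.05, "gripper": 1},
    {"x": -2.6, "y": -1.05, "gripper": 1},
    {"x": -2.6, "y": -1.05, "gripper": 1}
  ]
}}

```text
invalid input
```

Emit:
{"op": "step_arm", "data": {
  "commands": [
    {"x": -2.6, "y": -1.05, "gripper": 1},
    {"x": -2.6, "y": -1.05, "gripper": 1},
    {"x": -2.6, "y": -1.05, "gripper": 1},
    {"x": -2.6, "y": -1.05, "gripper": 1},
    {"x": -2.6, "y": -1.05, "gripper": 1},
    {"x": -2.6, "y": -1.05, "gripper": 1},
    {"x": -2.6, "y": -1.05, "gripper": 1},
    {"x": -1.8, "y": -1.0, "gripper": 1}
  ]
}}

```text
invalid input
```

```bash
python3 - <<'E'
from h import *
from rig import manip
o=manip.get_obs();print(o["clock"],o["eef_pos"],R.from_rotvec(o["tcp_rot"]).as_matrix().round(4).tolist(),o["ft_force"])
i=manip.get_image("wrist");pickle.dump(i,open("w1.pkl","wb"));cv2.imwrite("pics/w1.png",i["frame"])
E
```

```text
0.15 [0.24372913 0.62876779 0.19703693] [[-0.9324, 0.3614, -0.0007], [0.3614, 0.9324, -0.0016], [0.0001, -0.0018, -1.0]] [-0.04719276 -0.58612637 -0.12681713]
```

View pics/w1.png

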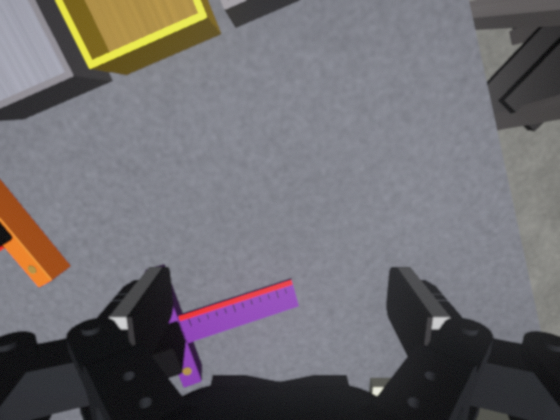

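The call was refused. I'll send full rows with every key.

Emit:
{"op": "step_arm", "data": {
  "commands": [
    {"wx": 0, "wy": 0, "wz": 0, "x": -2.5, "y": -1.0, "z": 0, "gripper": 1},
    {"wx": 0, "wy": 0, "wz": 0, "x": -2.6, "y": -1.05, "z": 0, "gripper": 1},
    {"wx": 0, "wy": 0, "wz": 0, "x": -2.6, "y": -1.05, "z": 0, "gripper": 1},
    {"wx": 0, "wy": 0, "wz": 0, "x": -2.6, "y": -1.05, "z": 0, "gripper": 1},
    {"wx": 0, "wy": 0, "wz": 0, "x": -2.6, "y": -1.05, "z": 0, "gripper": 1},
    {"wx": 0, "wy": 0, "wz": 0, "x": -2.6, "y": -1.05, "z": 0, "gripper": 1},
    {"wx": 0, "wy": 0, "wz": 0, "x": -2.6, "y": -1.05, "z": 0, "gripper": 1},
    {"wx": 0, "wy": 0, "wz": 0, "x": -2.6, "y": -1.05, "z": 0, "gripper": 1}
  ]
}}

```text
clock: 0.87
eef_pos: [0.4074, 0.4755, 0.1978]
tcp_rot: [-0.577, -3.088, 0.001]
ft_force: [-0.3, 0.1, 0.2]
width: 1.001
```

Emit:
{"op": "step_arm", "data": {
  "commands": [
    {"wx": 0, "wy": 0, "wz": 0, "x": -2.6, "y": -1.1, "z": 0, "gripper": 1},
    {"wx": 0, "wy": 0, "wz": 0, "x": -2.6, "y": -1.1, "z": 0, "gripper": 1},
    {"wx": 0, "wy": 0, "wz": 0, "x": -2.6, "y": -1.1, "z": 0, "gripper": 1},
    {"wx": 0, "wy": 0, "wz": 0, "x": -2.6, "y": -1.1, "z": 0, "gripper": 1},
    {"wx": 0, "wy": 0, "wz": 0, "x": -2.6, "y": -1.1, "z": 0, "gripper": 1},
    {"wx": 0, "wy": 0, "wz": 0, "x": -2.6, "y": -1.1, "z": 0, "gripper": 1},
    {"wx": 0, "wy": 0, "wz": 0, "x": -2.6, "y": -1.0, "z": 0, "gripper": 1},
    {"wx": 0, "wy": 0, "wz": 1.0, "x": -2.2, "y": -0.8, "z": 0, "gripper": 1}
  ]
}}

```text
clock: 1.53
eef_pos: [0.5677, 0.323, 0.1978]
tcp_rot: [-0.606, -3.083, 0.001]
ft_force: [-0.1, 0.7, -1.0]
width: 0.999
```

```bash
cat > look.py <<'E'
from h import *
from rig import manip
import sys
n=sys.argv[1]
o=manip.get_obs();print(o["clock"],o["eef_pos"],R.from_rotvec(o["tcp_rot"]).as_matrix().round(4).tolist(),o["ft_force"].round(2),o["ft_torque"].round(2),o["width"],o["qpos"].round(2))
for c in sys.argv[2:]:
    i=manip.get_image(c);pickle.dump(i,open(f"{n}{c}.pkl","wb"));cv2.imwrite(f"pics/{n}{c}.png",i["frame"])
E
python3 look.py a wrist
```

```text
1.5333 [0.56771654 0.32297478 0.19782574] [[-0.9256, 0.3784, -0.0001], [0.3784, 0.9256, -0.0005], [-0.0001, -0.0005, -1.0]] [-0.1   0.74 -1.04] [0.02 0.01 0.02] 0.99942969693301 [ 0.48  0.22  1.65 -0.    1.26 -0.7 ]
```

View pics/awrist.png

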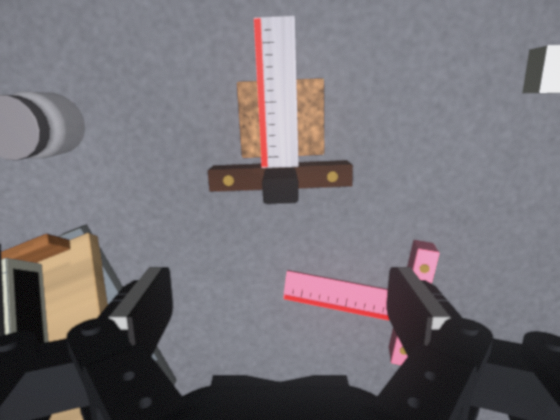

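The wrist picture shows the square centred. The blade runs from (280,165) to (275,18), the screws are at (229,181) and (333,177), and the grip is at (281,185). I'll compute its pose.

```bash
python3 - <<'E'
from h import *
i=pickle.load(open("awrist.pkl","rb"));f=i["frame"]
hsv=cv2.cvtColor(f,cv2.COLOR_BGR2HSV)
m=cv2.inRange(hsv,(18,110,90),(35,255,255));m[:150]=0;m[210:]=0;m[:,:200]=0;m[:,360:]=0
n,l,s,c=cv2.connectedComponentsWithStats(m)
P=[]
for k in range(1,n):
    if s[k,4]>20: print(c[k],s[k,4]);P.append(onplane(i,c[k],.030))
P=np.array(P);P=P[np.argsort(-P[:,1])];print(P)
v=P[1]-P[0];print("y ang",np.degrees(np.arctan2(-v[1],-v[0])),"mid",P.mean(0),np.linalg.norm(v))
m=cv2.inRange(hsv,(0,150,120),(6,255,255));m[170:]=0;m[:,:200]=0;m[:,330:]=0
ys,xs=np.nonzero(m);Q=np.array([onplane(i,p,.029) for p in zip(xs,ys)])
l=cv2.fitLine(Q[:,:2].astype(np.float32),cv2.DIST_L2,0,.01,.01).ravel();print("red ang",np.degrees(np.arctan2(l[1],l[0])),l)
v2=np.array([-l[1],l[0]]);print("offset",(P.mean(0)[:2]-l[2:])@v2)
crop(i,190,370,0,220,3,"c4.png")
# grip top corners
E
```

```text
[332.02272727 176.19318182] 88
[228.01123596 180.05617978] 89
[[0.58380562 0.36975832 0.03      ]
 [0.54938285 0.27585955 0.03      ]]
y ang 69.86734505384511 mid [0.56659423 0.32280894 0.03      ] 0.10000952744878967
red ang -20.266066 [ 0.93809426 -0.3463801   0.48978478  0.33513126]
offset 0.015045769110987421
```

View pics/c4.png

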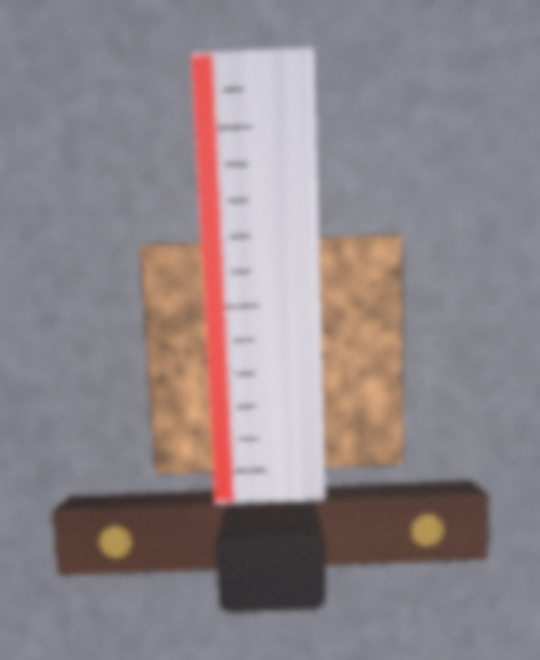

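Emit:
{"op": "step_arm", "data": {
  "commands": [
    {"wx": 0, "wy": 0, "wz": -2.0, "x": 0.1, "y": 0, "z": 2, "gripper": 1},
    {"wx": 0, "wy": 0, "wz": 0, "x": 0, "y": 0, "z": 2.5, "gripper": 1},
    {"wx": 0, "wy": 0, "wz": 0, "x": 0, "y": 0, "z": 2.5, "gripper": 1},
    {"wx": 0, "wy": 0, "wz": 0, "x": 0, "y": 0, "z": 2.5, "gripper": 1},
    {"wx": 0, "wy": 0, "wz": 0, "x": 0, "y": 0, "z": 2.5, "gripper": 1},
    {"wx": 0, "wy": 0, "wz": 0, "x": 0, "y": 0, "z": 2.0, "gripper": 1},
    {"wx": 0, "wy": 0, "wz": 0, "x": 0, "y": 0, "z": 1.5, "gripper": 1},
    {"wx": 0, "wy": 0, "wz": 0, "x": 0, "y": 0, "z": 0.4, "gripper": 1}
  ]
}}

```text
clock: 2.25
eef_pos: [0.5629, 0.3237, 0.0351]
tcp_rot: [-0.55, -3.088, 0.006]
ft_force: [-1.0, -0.9, -0.1]
width: 0.999
```

Emit:
{"op": "step_arm", "data": {
  "commands": [
    {"wx": 0, "wy": 0, "wz": 0, "x": 0, "y": 0, "z": 0, "gripper": 0.1},
    {"wx": 0, "wy": 0, "wz": 0, "x": 0, "y": 0, "z": 0, "gripper": 0.1},
    {"wx": 0, "wy": 0, "wz": 0, "x": 0, "y": 0, "z": 0, "gripper": 0.1},
    {"wx": 0, "wy": 0, "wz": 0, "x": 0, "y": 0, "z": 0, "gripper": 0.1},
    {"wx": 0, "wy": 0, "wz": 0, "x": 0, "y": 0, "z": 0, "gripper": 0.1},
    {"wx": 0, "wy": 0, "wz": 0, "x": 0, "y": 0, "z": 0, "gripper": 0.1},
    {"wx": 0, "wy": 0, "wz": 0, "x": 0, "y": 0, "z": 0, "gripper": 0.1},
    {"wx": 0, "wy": 0, "wz": 0, "x": 0, "y": 0, "z": 0, "gripper": 0.1}
  ],
  "force": 60
}}

```text
clock: 2.92
eef_pos: [0.5672, 0.3258, 0.0411]
tcp_rot: [0.55, 3.09, 0.003]
ft_force: [0.8, -0.0, 5.4]
width: 0.33
```

```bash
python3 look.py b wrist
```

```text
2.9167 [0.56721527 0.32575729 0.04111714] [[-0.9386, 0.3451, 0.0031], [0.3451, 0.9386, 0.0016], [-0.0024, 0.0026, -1.0]] [ 0.75 -0.02  5.39] [-0.04 -0.07  0.03] 0.329642114629387 [ 0.48  0.36  1.79 -0.    0.99 -0.74]
```

View pics/bwrist.png

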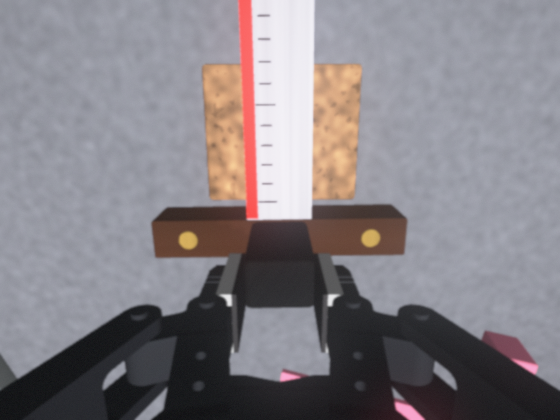

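The grip is on the black block, with the pads symmetric around it at columns 240 and 325. Next I'll lift and start turning the yaw.

Emit:
{"op": "step_arm", "data": {
  "commands": [
    {"wx": 0, "wy": 0, "wz": 0, "x": 0, "y": 0, "z": -0.5, "gripper": 0.1},
    {"wx": 0, "wy": 0, "wz": 0, "x": 0, "y": 0, "z": -1.5, "gripper": 0.1},
    {"wx": 0, "wy": 0, "wz": 0, "x": 0, "y": 0, "z": -2, "gripper": 0.1},
    {"wx": 0, "wy": 0, "wz": 0, "x": 0, "y": 0, "z": -2, "gripper": 0.1},
    {"wx": 0, "wy": 0, "wz": -5, "x": 0, "y": 0, "z": -2, "gripper": 0.1},
    {"wx": 0, "wy": 0, "wz": -5, "x": 0, "y": 0, "z": -2, "gripper": 0.1},
    {"wx": 0, "wy": 0, "wz": -5, "x": 0, "y": 0, "z": -2, "gripper": 0.1},
    {"wx": 0, "wy": 0, "wz": -4.8, "x": 0, "y": 0, "z": -2, "gripper": 0.1}
  ],
  "force": 80
}}

```text
clock: 3.63
eef_pos: [0.5647, 0.3245, 0.1789]
tcp_rot: [-0.004, -3.139, 0.002]
ft_force: [-0.4, -0.1, -1.4]
width: 0.319
```

Emit:
{"op": "step_arm", "data": {
  "commands": [
    {"wx": 0, "wy": -4, "wz": 0, "x": 0, "y": -1, "z": 0, "gripper": 0.1},
    {"wx": 0, "wy": -5, "wz": 0, "x": 0, "y": -2, "z": 0, "gripper": 0.1},
    {"wx": 0, "wy": -5, "wz": 0, "x": 0, "y": -2, "z": 0, "gripper": 0.1},
    {"wx": 0, "wy": -5, "wz": 0, "x": 0, "y": -2, "z": 0, "gripper": 0.1},
    {"wx": 0, "wy": -5, "wz": 0, "x": 0, "y": -2, "z": 0, "gripper": 0.1},
    {"wx": 0, "wy": -5, "wz": 0, "x": 0, "y": -2, "z": 0, "gripper": 0.1},
    {"wx": 0, "wy": -4, "wz": 0, "x": 0, "y": -1, "z": 0, "gripper": 0.1},
    {"wx": 0, "wy": -2, "wz": 0, "x": 0, "y": 0, "z": 0, "gripper": 0.1}
  ]
}}

```text
clock: 4.3
eef_pos: [0.5608, 0.2015, 0.1752]
tcp_rot: [0.01, 2.534, -0.008]
ft_force: [-0.0, -0.9, -4.3]
width: 0.324
```

```bash
python3 look.py c wrist top
```

```text
4.3 [0.56080456 0.20150706 0.17517034] [[-0.821, 0.009, 0.5709], [0.0055, 1.0, -0.0077], [-0.571, -0.0032, -0.821]] [-0.03 -0.85 -4.28] [-0.02  0.54 -0.06] 0.3236989881465479 [ 0.47 -0.2   2.26 -0.5   0.59 -0.74]
```

View pics/cwrist.png

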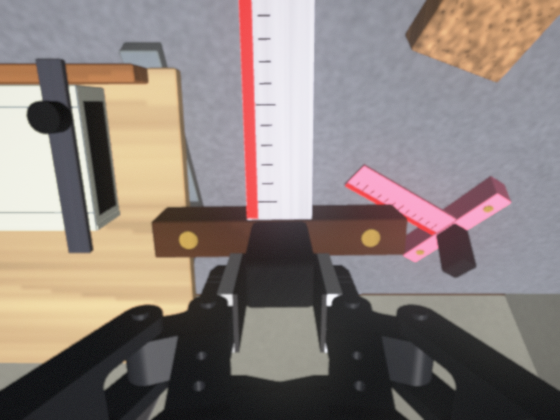

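View pics/ctop.png

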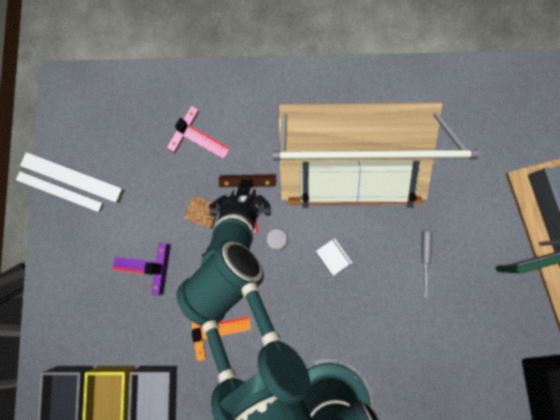

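The square is held and tilted 35°. In the wrist view the red edge is at column 248 and the stock is level, and the trunking's left end shows at (60,150). I'll measure it in hand while moving to hover.

Emit:
{"op": "step_arm", "data": {
  "commands": [
    {"wx": 0, "wy": 0, "wz": 0, "x": -1, "y": 0, "z": -0.6, "gripper": 0.1},
    {"wx": 0, "wy": 0, "wz": 0, "x": -1, "y": -1.5, "z": -0.6, "gripper": 0.1},
    {"wx": 0, "wy": 0, "wz": 0, "x": -1, "y": -2.5, "z": 0, "gripper": 0.1},
    {"wx": 0, "wy": 0, "wz": 0, "x": -1, "y": -2.5, "z": 0, "gripper": 0.1},
    {"wx": 0, "wy": 0, "wz": 0, "x": 0, "y": -2.5, "z": 0, "gripper": 0.1},
    {"wx": 0, "wy": 0, "wz": 0, "x": 0, "y": -2.5, "z": 0, "gripper": 0.1},
    {"wx": 0, "wy": 0, "wz": 0, "x": 0, "y": -2.5, "z": 0, "gripper": 0.1},
    {"wx": 0, "wy": 0, "wz": 0, "x": 0, "y": -2, "z": 0, "gripper": 0.1}
  ]
}}

```text
clock: 5.07
eef_pos: [0.5898, 0.0436, 0.212]
tcp_rot: [0.008, 2.532, -0.002]
ft_force: [0.4, 0.2, -3.1]
width: 0.324
```

```bash
python3 look.py d wrist scene; python3 - <<'E'
from h import *
i=pickle.load(open("cwrist.pkl","rb"))
Rm=np.array([[-0.821, 0.009, 0.5709], [0.0055, 1.0, -0.0077], [-0.571, -0.0032, -0.821]]);p=np.array([0.56080456,0.20150706,0.17517034])
for n,px,z in [("scrL",(188,240.5),.0111),("scrR",(371,238.5),.0111),("red root",(247,218),.0121),("red far",(240,2),.0121)]:
    w=onplane(i,px,n=Rm[:,2],p0=p+Rm[:,2]*z);print(n,(Rm.T@(w-p)).round(4))
E
```

```text
5.0667 [0.58983722 0.04361183 0.21204448] [[-0.82, 0.0064, 0.5723], [0.0054, 1.0, -0.0035], [-0.5724, 0.0002, -0.82]] [ 0.4   0.16 -3.11] [-0.    0.56  0.07] 0.3240748008120129 [ 0.05 -0.3   2.26 -0.06  0.57 -1.47]
scrL [-0.0015 -0.0512  0.0111]
scrR [-0.0004  0.0495  0.0111]
red root [ 0.0111 -0.0184  0.0121]
red far [ 0.1161 -0.019   0.0121]
```

View pics/dwrist.png

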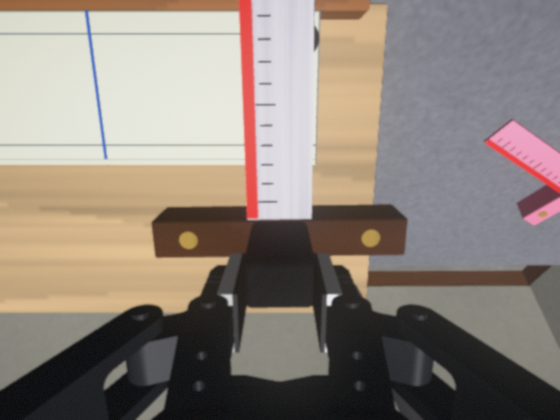

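View pics/dscene.png

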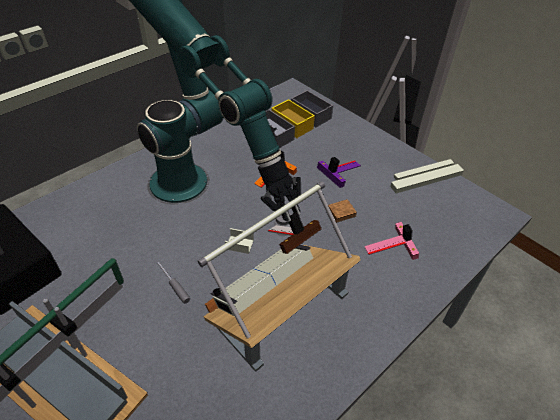

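The wrist view shows the blue line from (88,11) to (106,160), and the trunking's upper edge at row ~163. I'll extract these precisely.

```bash
cat > mk.py <<'E'
from h import *
import sys
def blue(i,r0=0,r1=420,pts=False):
    hsv=cv2.cvtColor(i["frame"],cv2.COLOR_BGR2HSV)
    m=cv2.inRange(hsv,(105,90,60),(130,255,255));m[:r0]=0;m[r1:]=0
    n,l,s,c=cv2.connectedComponentsWithStats(m);k=1+np.argmax(s[1:,4]);return np.argwhere(l==k)[:,::-1],s[k]
E
python3 - <<'E'
from mk import *
i=pickle.load(open("dwrist.pkl","rb"));q,s=blue(i);print(s)
l=cv2.fitLine(q.astype(np.float32),cv2.DIST_L2,0,.01,.01).ravel();print(l)
crop(i,0,330,0,230,2.4,"c5.png")
E
```

```text
[ 85  11  22 147 309]
[ 0.1313547   0.99133545 95.223305   81.26861   ]
```

View pics/c5.png

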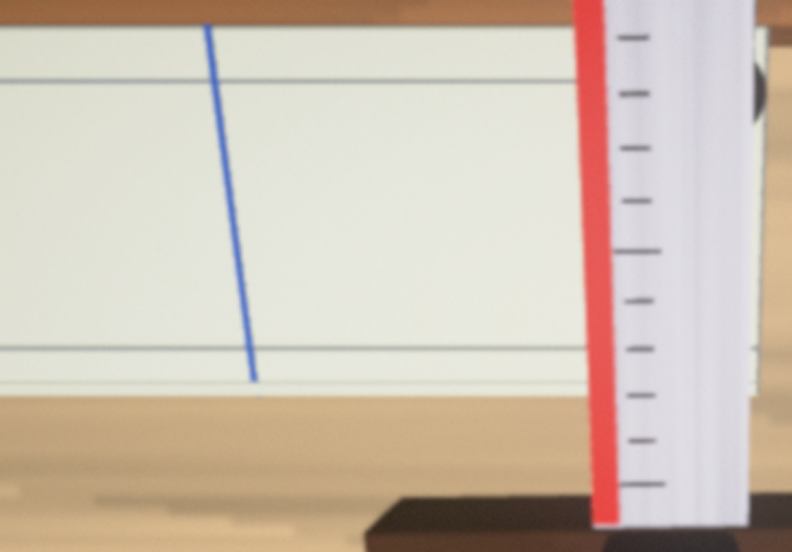

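```bash
python3 - <<'E'
from mk import *
d=pickle.load(open("img0.pkl","rb"));s=d["scene"];t=d["top"];i=pickle.load(open("dwrist.pkl","rb"))
q,_=blue(s,240,320);print(q[np.argsort(q[:,1])][[0,-1]],len(q))
S=lambda x,y:(195+(x+.5)/3-.5,175+(y+.5)/3-.5);T=lambda x,y:(265+(x+.5)/3.6-.5,95+(y+.5)/3.6-.5)
W=lambda x,y:((x+.5)/2.4-.5,(y+.5)/2.4-.5)
up,e=tri([ray(s,S(225,296)),ray(i,W(255,383))]);print("up",up,e)
print("all3",tri([ray(s,S(225,296)),ray(i,W(255,383)),ray(t,T(343,258))]))
lo,e=tri([ray(s,S(180,282)),ray(i,W(208,25)),ray(t,T(335,384))]);print("lo",lo,e,np.linalg.norm(up-lo),np.degrees(np.arctan2(up[2]-lo[2],up[0]-lo[0])))
# tool-frame
o_R=np.array([[-0.82, 0.0064, 0.5723], [0.0054, 1.0, -0.0035], [-0.5724, 0.0002, -0.82]]);p=np.array([0.58983722,0.04361183,0.21204448])
n=np.array([-np.sin(np.radians(35)),0,np.cos(np.radians(35))])
f=lambda px:onplane(i,W(*px),n=n,p0=up)
a,b=f((255,383)),f((208,25));c0,c1=f((5,383)),f((580,383.5));l0,l1=f((5,348)),f((580,348.5));m0,m1=f((5,80.5)),f((570,80.5))
tf=lambda v:(o_R.T@v)
for nm,v in [("line",b-a),("edge",c1-c0),("lin1",l1-l0),("lin2",m1-m0)]:
    v2=tf(v);print(nm,np.linalg.norm(v),"world yaw",v.round(4),"tool",v2.round(4),np.degrees(np.arctan2(v2[1],v2[0])))
print("mark in tool",tf(up-p), "edge395",np.linalg.norm(f((255,395))-b))
E
```

```text
[[272 278]
 [274 282]] 5
up [ 0.60841414 -0.08060213  0.12672708] [np.float64(0.00023938216627719552), np.float64(0.00023938216627714015)]
all3 (array([ 0.6109003 , -0.0806105 ,  0.12731857]), [np.float64(0.0022135765488708317), np.float64(0.002125566742604643), np.float64(0.0038065126156874712)])
lo [ 0.53358199 -0.07908854  0.07057782] [np.float64(0.0034541240750895898), np.float64(0.002817273881146644), np.float64(0.001174905722418229)] 0.09356752149033719 36.882216627485974
line 0.09523956284969738 world yaw [-0.078   0.0007 -0.0546] tool [0.0952 0.0001 0.0001] 0.08975563175043247
edge 0.17023835166254778 world yaw [0.0009 0.1702 0.0006] tool [-0.0002  0.1702 -0.0006] 90.0597581988666
lin1 0.16836123330386948 world yaw [0.0009 0.1684 0.0006] tool [-0.0002  0.1684 -0.0006] 90.06952130198792
lin2 0.1525858817088681 world yaw [0.0009 0.1526 0.0006] tool [-0.0002  0.1526 -0.0005] 90.09217105242242
mark in tool [ 0.03293185 -0.12411213  0.08102659] edge395 0.09880996421811765
```

Tool yaw matches the trunking within 0.1°. I'll slide along y to the line.

Emit:
{"op": "step_arm", "data": {
  "commands": [
    {"wx": 0, "wy": 0, "wz": 0, "x": 0, "y": -1.0, "z": 0, "gripper": 0.1},
    {"wx": 0, "wy": 0, "wz": 0, "x": 0, "y": -2, "z": 0, "gripper": 0.1},
    {"wx": 0, "wy": 0, "wz": 0, "x": 0, "y": -2, "z": 0, "gripper": 0.1},
    {"wx": 0, "wy": 0, "wz": 0, "x": 0, "y": -2, "z": 0, "gripper": 0.1},
    {"wx": 0, "wy": 0, "wz": 0, "x": 0, "y": -1.5, "z": 0, "gripper": 0.1},
    {"wx": 0, "wy": 0, "wz": 0, "x": 0, "y": -1.3, "z": 0, "gripper": 0.1},
    {"wx": 0, "wy": 0, "wz": 0, "x": 0, "y": 0, "z": 0, "gripper": 0.1},
    {"wx": 0, "wy": 0, "wz": 0, "x": 0, "y": 0, "z": 0, "gripper": 0.1}
  ]
}}

```text
clock: 5.83
eef_pos: [0.5894, -0.0531, 0.2118]
tcp_rot: [0.01, 2.532, -0.002]
ft_force: [-0.1, 1.1, -2.1]
width: 0.318
```

```bash
python3 look.py e wrist; python3 - <<'E'
from h import *
i=pickle.load(open("ewrist.pkl","rb"));crop(i,140,420,0,260,2.3,"c6.png")
E
```

```text
5.8333 [ 0.58935379 -0.0531203   0.21184179] [[-0.8197, 0.0075, 0.5727], [0.0066, 1.0, -0.0035], [-0.5728, 0.0009, -0.8197]] [-0.07  1.07 -2.1 ] [0.06 0.55 0.  ] 0.3182238190526314 [-0.21 -0.29  2.26  0.21  0.59 -1.9 ]
```

View pics/ewrist.png

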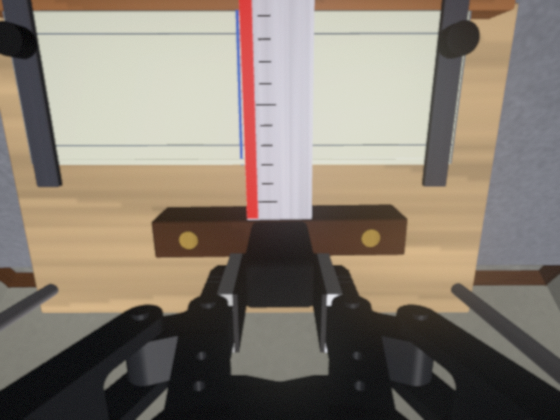

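View pics/c6.png

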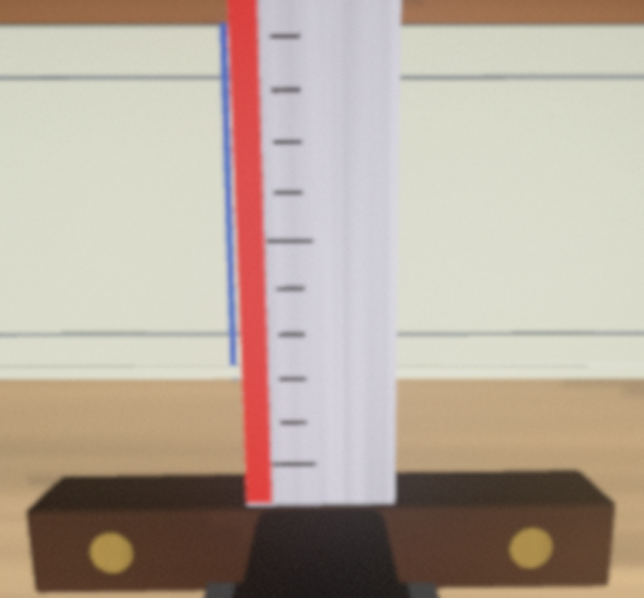

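```bash
cat > rel.py <<'E'
from mk import *
import sys
# usage rel.py pkl : red edge & blue line in tool frame; plane of top at tool z = zt
def rel(i,p,Rm,zt,zr=.0121):
    hsv=cv2.cvtColor(i["frame"],cv2.COLOR_BGR2HSV)
    m=cv2.inRange(hsv,(0,140,120),(8,255,255))|cv2.inRange(hsv,(174,140,120),(180,255,255));m[230:]=0;m[:,:200]=0;m[:,300:]=0
    E=np.array([[np.nonzero(m[r])[0].min()-.5,r] for r in range(10,200) if m[r].any()])
    F=lambda q,z:np.array([Rm.T@(onplane(i,a,n=Rm[:,2],p0=p+Rm[:,2]*z)-p) for a in q])
    A=F(E,zr);q,s=blue(i,0,230);B=F(q,zt)
    fa=np.polyfit(A[:,0],A[:,1],1);fb=np.polyfit(B[:,0],B[:,1],1)
    print("red y at x=.011,.1:",np.polyval(fa,[.011,.1]).round(5),"ang",np.degrees(fa[0]).round(2)," blue y at its up end",np.polyval(fb,B[:,0].min()).round(5),"ang",np.degrees(fb[0]).round(2),"blue x range",B[:,0].min().round(4),B[:,0].max().round(4),s)
if __name__=="__main__":
    from rig import manip
    o=manip.get_obs();Rm=R.from_rotvec(o["tcp_rot"]).as_matrix();p=o["eef_pos"]
    i=pickle.load(open(sys.argv[1],"rb"))
    for z in map(float,sys.argv[2:]): print(z);rel(i,p,Rm,z)
E
python3 rel.py ewrist.pkl .077 .081 .086
```

```text
0.077
red y at x=.011,.1: [-0.01878 -0.01944] ang -0.42  blue y at its up end -0.02808 ang -0.05 blue x range 0.0348 0.1264 [236  11   6 147 215]
0.081
red y at x=.011,.1: [-0.01878 -0.01944] ang -0.42  blue y at its up end -0.0285 ang -0.05 blue x range 0.0342 0.1273 [236  11   6 147 215]
0.086
red y at x=.011,.1: [-0.01878 -0.01944] ang -0.42  blue y at its up end -0.02904 ang -0.05 blue x range 0.0335 0.1283 [236  11   6 147 215]
```

Emit:
{"op": "step_arm", "data": {
  "commands": [
    {"wx": 0, "wy": 0, "wz": 0.5, "x": 0.4, "y": -0.3, "z": 0, "gripper": 0.1},
    {"wx": 0, "wy": 0, "wz": 0, "x": 0.4, "y": -0.35, "z": 0, "gripper": 0.1},
    {"wx": 0, "wy": 0, "wz": 0, "x": 0.4, "y": -0.3, "z": 0.4, "gripper": 0.1},
    {"wx": 0, "wy": 0, "wz": 0, "x": 0, "y": 0, "z": 1, "gripper": 0.1},
    {"wx": 0, "wy": 0, "wz": 0, "x": 0, "y": 0, "z": 1.2, "gripper": 0.1},
    {"wx": 0, "wy": 0, "wz": 0, "x": 0, "y": 0, "z": 1, "gripper": 0.1},
    {"wx": 0, "wy": 0, "wz": 0, "x": 0, "y": 0, "z": 0.9, "gripper": 0.1},
    {"wx": 0, "wy": 0, "wz": 0, "x": 0, "y": 0, "z": 0.2, "gripper": 0.1}
  ]
}}

```text
clock: 6.55
eef_pos: [0.6056, -0.0623, 0.1637]
tcp_rot: [0.02, 2.534, 0.002]
ft_force: [-0.4, 0.2, -2.9]
width: 0.322
```

```bash
python3 look.py f wrist scene; python3 rel.py fwrist.pkl .028 .034; python3 - <<'E'
from h import *
i=pickle.load(open("fwrist.pkl","rb"));crop(i,140,420,0,260,2.3,"c7.png")
i=pickle.load(open("fscene.pkl","rb"));crop(i,195,375,175,325,4,"c8.png")
E
```

```text
6.55 [ 0.60561614 -0.06230949  0.16374976] [[-0.8209, 0.0137, 0.5708], [0.0145, 0.9999, -0.0031], [-0.5708, 0.0058, -0.821]] [-0.42  0.21 -2.92] [ 0.03  0.58 -0.01] 0.3215078862495449 [-0.22 -0.2   2.28  0.27  0.48 -1.97]
0.028Traceback (most recent call last):
  File "rel.py", line 16, in <module>
    for z in map(float,sys.argv[2:]): print(z);rel(i,p,Rm,z)
                                               ~~~^^^^^^^^^^
  File "rel.py", line 9, in rel
    A=F(E,zr);q,s=blue(i,0,230);B=F(q,zt)
                  ~~~~^^^^^^^^^
  File "mk.py", line 6, in blue
    n,l,s,c=cv2.connectedComponentsWithStats(m);k=1+np.argmax(s[1:,4]);return np.argwhere(l==k)[:,::-1],s[k]
                                                    ~~~~~~~~~^^^^^^^^^
    return _wrapfunc(a, 'argmax', axis=axis, out=out, **kwds)
    return bound(*args, **kwds)
ValueError: attempt to get argmax of an empty sequence
```

View pics/c7.png

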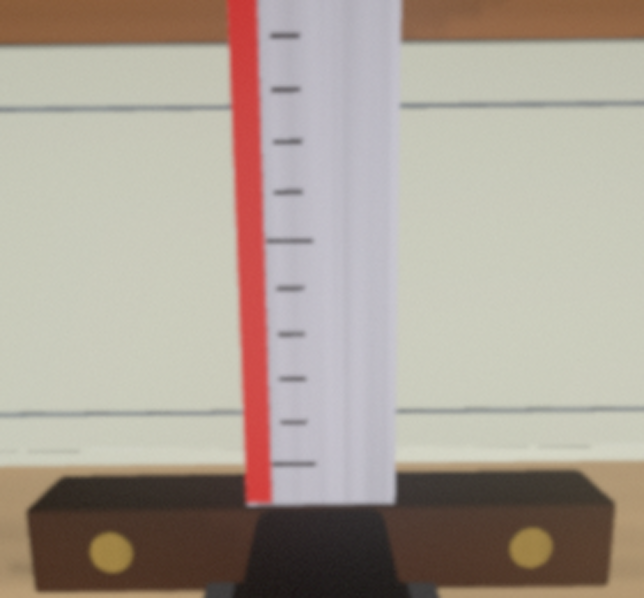

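View pics/c8.png

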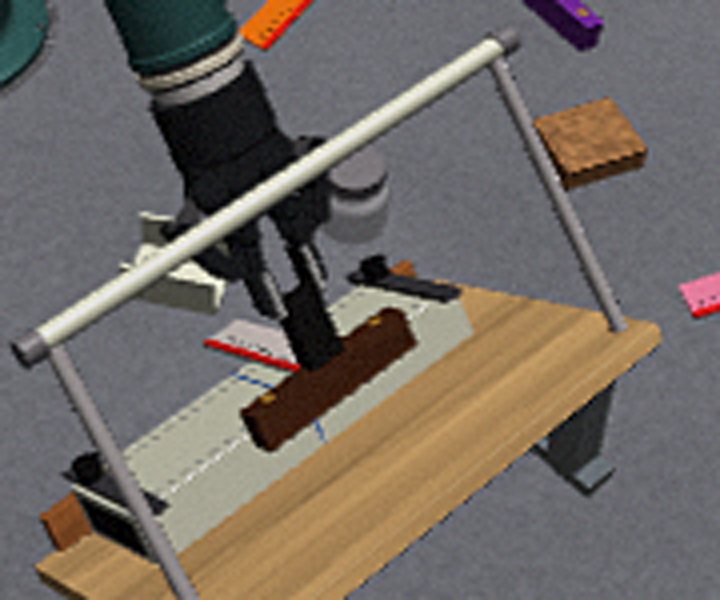

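The wrist view shows the trunking lines (413→408) and the stock screws (552→548) now tilted alike, so the stock is parallel to the trunking. The red stripe hides the blue line, so I'll project the mark to get the y offset.

```bash
python3 - <<'E'
from mk import *
Re=R.from_matrix([[-0.8197, 0.0075, 0.5727], [0.0066, 1.0, -0.0035], [-0.5728, 0.0009, -0.8197]]).as_matrix();pe=np.array([0.58935379,-0.0531203,0.21184179])
Rf=R.from_matrix([[-0.8209, 0.0137, 0.5708], [0.0145, 0.9999, -0.0031], [-0.5708, 0.0058, -0.821]]).as_matrix();pf=np.array([0.60561614,-0.06230949,0.16374976])
e=pickle.load(open("ewrist.pkl","rb"));f=pickle.load(open("fwrist.pkl","rb"))
W=lambda x,y:(140+(x+.5)/2.3-.5,(y+.5)/2.3-.5)
for zt in (.077,.081,.086):
    for nm,px in [("end365",(233.5,365)),("edge378",(234,378)),("low",(223,25))]:
        w=onplane(e,W(*px),n=Re[:,2],p0=pe+Re[:,2]*zt);print(zt,nm,w.round(4),"in f tool",(Rf.T@(w-pf)).round(4))
# tri between e,f of hinge line crossing at right blade edge-> use line rows at col far
# depth of top: intersect planes of trunking lines: at column of world y fixed
for nm,re,rf in [("line2",334.5,411),("line1",76,106.5),("edge lower",378.5,465),("ledge",24.5,41)]:
    # use e pixel at col a and f pixel; plane method: ray in xz plane through col 320 crop
    o1,v1=ray(e,W(320,re));o2,v2=ray(f,W(320,rf))
    A=np.array([[v1[0],-v2[0]],[v1[2],-v2[2]]]);k=np.linalg.solve(A,np.array([o2[0]-o1[0],o2[2]-o1[2]]));w=o1+k[0]*v1;print(nm,w.round(4),"f tool",(Rf.T@(w-pf)).round(4))
E
```

```text
0.077 end365 [ 0.6055 -0.0806  0.1293] in f tool [ 0.0195 -0.0185  0.0283]
0.077 edge378 [ 0.6087 -0.0806  0.1316] in f tool [ 0.0156 -0.0185  0.0283]
0.077 low [ 0.5294 -0.0801  0.0761] in f tool [ 0.1123 -0.0194  0.0285]
0.081 end365 [ 0.6082 -0.0811  0.1263] in f tool [ 0.0189 -0.019   0.0323]
0.081 edge378 [ 0.6115 -0.0811  0.1287] in f tool [ 0.0149 -0.0189  0.0323]
0.081 low [ 0.531  -0.0806  0.0723] in f tool [ 0.1132 -0.0198  0.0325]
0.086 end365 [ 0.6117 -0.0816  0.1227] in f tool [ 0.0182 -0.0195  0.0373]
0.086 edge378 [ 0.6151 -0.0816  0.125 ] in f tool [ 0.0141 -0.0194  0.0373]
0.086 low [ 0.5329 -0.0811  0.0676] in f tool [ 0.1143 -0.0203  0.0375]
line2 [ 0.6051 -0.0544  0.1162] f tool [0.0277 0.0076 0.0387]
line1 [ 0.5382 -0.0538  0.0874] f tool [0.0991 0.0072 0.0242]
edge lower [ 0.6112 -0.0545  0.1295] f tool [0.0151 0.0077 0.0313]
ledge [ 0.542  -0.0538  0.0461] f tool [0.1195 0.0069 0.0602]
```

Emit:
{"op": "step_arm", "data": {
  "commands": [
    {"wx": 0, "wy": 0, "wz": 0, "x": -0.4, "y": 0, "z": 0, "gripper": 0.1},
    {"wx": 0, "wy": 0, "wz": 0, "x": 0, "y": 0, "z": 0.3, "gripper": 0.1},
    {"wx": 0, "wy": 0, "wz": 0, "x": 0, "y": 0, "z": 0.3, "gripper": 0.1},
    {"wx": 0, "wy": 0, "wz": 0, "x": 0, "y": 0, "z": 0.2, "gripper": 0.1},
    {"wx": 0, "wy": 0, "wz": 0, "x": 0, "y": 0, "z": 0.1, "gripper": 0.1},
    {"wx": 0, "wy": 0, "wz": 0, "x": 0, "y": 0, "z": 0.1, "gripper": 0.1},
    {"wx": 0, "wy": 0, "wz": 0, "x": 0, "y": 0, "z": 0.0, "gripper": 0.1},
    {"wx": 0, "wy": 0, "wz": 0, "x": 0, "y": 0, "z": 0.0, "gripper": 0.1}
  ]
}}

```text
clock: 7.32
eef_pos: [0.615, -0.0628, 0.1604]
tcp_rot: [0.02, 2.531, 0.001]
ft_force: [-0.7, 0.1, -3.5]
width: 0.323
```

```bash
python3 look.py g wrist scene; python3 - <<'E'
from h import *
i=pickle.load(open("gwrist.pkl","rb"));crop(i,140,420,0,260,2.3,"c9.png")
i=pickle.load(open("gscene.pkl","rb"));crop(i,240,320,225,305,7,"c10.png")
E
```

```text
7.3167 [ 0.61497753 -0.06277568  0.16044794] [[-0.8191, 0.0139, 0.5734], [0.0143, 0.9999, -0.0039], [-0.5734, 0.0051, -0.8192]] [-0.71  0.13 -3.52] [0.03 0.52 0.01] 0.32277473024009 [-0.22 -0.18  2.27  0.27  0.46 -1.98]
```

View pics/c9.png

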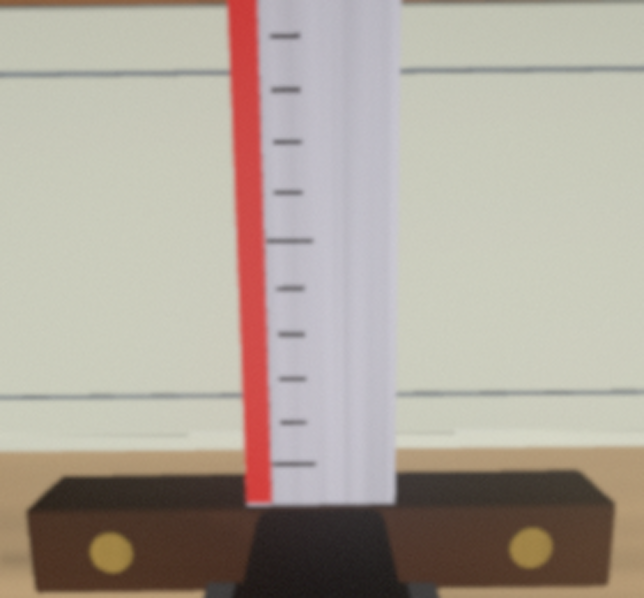

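View pics/c10.png

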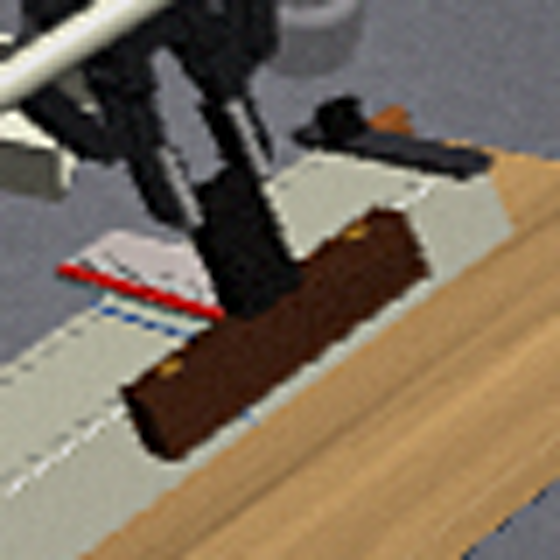

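Emit:
{"op": "step_arm", "data": {
  "commands": [
    {"wx": 0, "wy": 0, "wz": 0, "x": 0, "y": 0, "z": 0.1, "gripper": 0.1},
    {"wx": 0, "wy": 0, "wz": 0, "x": 0, "y": 0, "z": 0.1, "gripper": 0.1},
    {"wx": 0, "wy": 0, "wz": 0, "x": 0, "y": 0, "z": 0.1, "gripper": 0.1},
    {"wx": 0, "wy": 0, "wz": 0, "x": 0, "y": 0, "z": 0.1, "gripper": 0.1},
    {"wx": 0, "wy": 0, "wz": 0, "x": 0, "y": 0, "z": 0.05, "gripper": 0.1},
    {"wx": 0, "wy": 0, "wz": 0, "x": 0, "y": 0, "z": 0.05, "gripper": 0.1},
    {"wx": 0, "wy": 0, "wz": 0, "x": 0, "y": 0, "z": 0.0, "gripper": 0.1},
    {"wx": 0, "wy": 0, "wz": 0, "x": 0, "y": 0, "z": 0.0, "gripper": 0.1}
  ]
}}

```text
clock: 8.08
eef_pos: [0.6179, -0.0628, 0.1564]
tcp_rot: [0.02, 2.531, 0.001]
ft_force: [0.4, 0.5, -2.5]
width: 0.322
```

```bash
python3 look.py g2
```

```text
8.0833 [ 0.61793097 -0.0627819   0.15638665] [[-0.8191, 0.0139, 0.5735], [0.0143, 0.9999, -0.0038], [-0.5735, 0.005, -0.8192]] [ 0.38  0.55 -2.52] [ 0.02  0.54 -0.02] 0.321590809439811 [-0.21 -0.16  2.27  0.27  0.45 -1.98]
```

Emit:
{"op": "step_arm", "data": {
  "commands": [
    {"wx": 0, "wy": 0, "wz": 0, "x": 0, "y": 0, "z": 0.05, "gripper": 0.1},
    {"wx": 0, "wy": 0, "wz": 0, "x": 0, "y": 0, "z": 0.05, "gripper": 0.1},
    {"wx": 0, "wy": 0, "wz": 0, "x": 0, "y": 0, "z": 0.05, "gripper": 0.1},
    {"wx": 0, "wy": 0, "wz": 0, "x": 0, "y": 0, "z": 0.05, "gripper": 0.1},
    {"wx": 0, "wy": 0, "wz": 0, "x": 0, "y": 0, "z": 0.05, "gripper": 0.1},
    {"wx": 0, "wy": 0, "wz": 0, "x": 0, "y": 0, "z": 0.0, "gripper": 0.1},
    {"wx": 0, "wy": 0, "wz": 0, "x": 0, "y": 0, "z": 0.0, "gripper": 0.1},
    {"wx": 0, "wy": 0, "wz": 0, "x": 0, "y": 0, "z": 0.0, "gripper": 0.1}
  ]
}}

```text
clock: 8.75
eef_pos: [0.6194, -0.0628, 0.1544]
tcp_rot: [0.02, 2.531, 0.001]
ft_force: [0.5, -0.2, -2.3]
width: 0.32
```

```bash
python3 look.py g3
```

```text
8.75 [ 0.61937547 -0.06279271  0.15438145] [[-0.819, 0.0139, 0.5736], [0.0142, 0.9999, -0.0039], [-0.5735, 0.005, -0.8192]] [ 0.46 -0.19 -2.3 ] [0.03 0.58 0.  ] 0.3198357164637237 [-0.21 -0.16  2.27  0.28  0.45 -1.98]
```

Emit:
{"op": "step_arm", "data": {
  "commands": [
    {"wx": 0, "wy": 0, "wz": 0, "x": 0, "y": 0, "z": 0.05, "gripper": 0.1},
    {"wx": 0, "wy": 0, "wz": 0, "x": 0, "y": 0, "z": 0.05, "gripper": 0.1},
    {"wx": 0, "wy": 0, "wz": 0, "x": 0, "y": 0, "z": 0.05, "gripper": 0.1},
    {"wx": 0, "wy": 0, "wz": 0, "x": 0, "y": 0, "z": 0.05, "gripper": 0.1},
    {"wx": 0, "wy": 0, "wz": 0, "x": 0, "y": 0, "z": 0.0, "gripper": 0.1},
    {"wx": 0, "wy": 0, "wz": 0, "x": 0, "y": 0, "z": 0.0, "gripper": 0.1},
    {"wx": 0, "wy": 0, "wz": 0, "x": 0, "y": 0, "z": 0.0, "gripper": 0.1},
    {"wx": 0, "wy": 0, "wz": 0, "x": 0, "y": 0, "z": 0.0, "gripper": 0.1}
  ]
}}

```text
clock: 9.42
eef_pos: [0.6205, -0.0628, 0.1528]
tcp_rot: [0.02, 2.531, 0.001]
ft_force: [-0.4, -0.7, -1.3]
width: 0.32
```

```bash
python3 look.py h wrist scene; python3 - <<'E'
from h import *
i=pickle.load(open("hwrist.pkl","rb"));crop(i,140,420,0,260,2.3,"c11.png")
i=pickle.load(open("hscene.pkl","rb"));crop(i,240,320,225,305,7,"c12.png")
E
```

```text
9.4167 [ 0.62050691 -0.06281836  0.15276011] [[-0.819, 0.0139, 0.5736], [0.0143, 0.9999, -0.0039], [-0.5736, 0.005, -0.8192]] [-0.42 -0.65 -1.31] [0.   0.47 0.04] 0.32016673802710277 [-0.21 -0.15  2.27  0.28  0.44 -1.98]
```

View pics/c11.png

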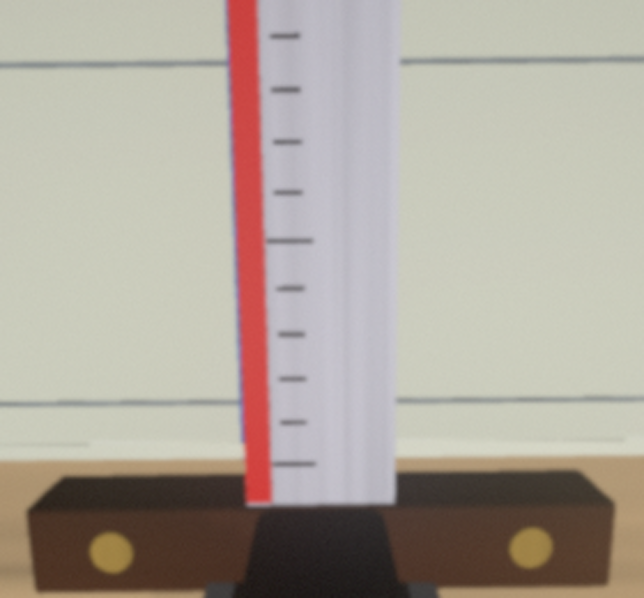

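View pics/c12.png

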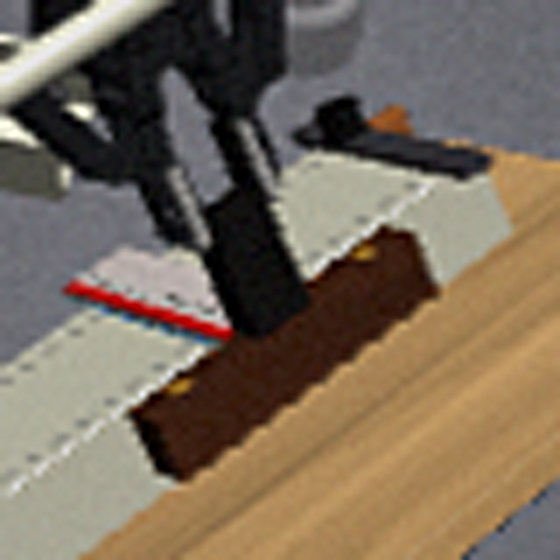

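Half of the blue line shows along the red edge at columns 228–242, so y alignment is sub-millimetre. I'll keep descending until it touches.

Emit:
{"op": "step_arm", "data": {
  "commands": [
    {"wx": 0, "wy": 0, "wz": 0, "x": 0, "y": 0, "z": 0.05, "gripper": 0.1},
    {"wx": 0, "wy": 0, "wz": 0, "x": 0, "y": 0, "z": 0.05, "gripper": 0.1},
    {"wx": 0, "wy": 0, "wz": 0, "x": 0, "y": 0, "z": 0.05, "gripper": 0.1},
    {"wx": 0, "wy": 0, "wz": 0, "x": 0, "y": 0, "z": 0.0, "gripper": 0.1},
    {"wx": 0, "wy": 0, "wz": 0, "x": 0, "y": 0, "z": 0.0, "gripper": 0.1},
    {"wx": 0, "wy": 0, "wz": 0, "x": 0, "y": 0, "z": 0.0, "gripper": 0.1},
    {"wx": 0, "wy": 0, "wz": 0, "x": 0, "y": 0, "z": 0.0, "gripper": 0.1},
    {"wx": 0, "wy": 0, "wz": 0, "x": 0, "y": 0, "z": 0.0, "gripper": 0.1}
  ]
}}

```text
clock: 10.18
eef_pos: [0.6219, -0.0629, 0.1527]
tcp_rot: [0.019, 2.529, 0.001]
ft_force: [-4.5, 0.3, 5.3]
width: 0.326
```

```bash
python3 look.py h2
```

```text
10.1833 [ 0.62188963 -0.06288405  0.15272752] [[-0.8182, 0.0138, 0.5748], [0.0141, 0.9999, -0.004], [-0.5748, 0.0048, -0.8183]] [-4.47  0.3   5.35] [0.08 0.78 0.1 ] 0.32582715408212726 [-0.21 -0.15  2.26  0.28  0.44 -1.98]
```

Contact at about 9 N on the slope normal. I'll ease off a little and slide towards the wall.

Emit:
{"op": "step_arm", "data": {
  "commands": [
    {"wx": 0, "wy": 0, "wz": 0, "x": 0, "y": 0, "z": -0.1, "gripper": 0.1},
    {"wx": 0, "wy": 0, "wz": 0, "x": 0.1, "y": 0, "z": 0, "gripper": 0.1},
    {"wx": 0, "wy": 0, "wz": 0, "x": 0.15, "y": 0, "z": 0, "gripper": 0.1},
    {"wx": 0, "wy": 0, "wz": 0, "x": 0.15, "y": 0, "z": 0, "gripper": 0.1},
    {"wx": 0, "wy": 0, "wz": 0, "x": 0.15, "y": 0, "z": 0, "gripper": 0.1},
    {"wx": 0, "wy": 0, "wz": 0, "x": 0.15, "y": 0, "z": 0, "gripper": 0.1},
    {"wx": 0, "wy": 0, "wz": 0, "x": 0, "y": 0, "z": 0, "gripper": 0.1},
    {"wx": 0, "wy": 0, "wz": 0, "x": 0, "y": 0, "z": 0, "gripper": 0.1}
  ]
}}

```text
clock: 10.85
eef_pos: [0.6153, -0.0629, 0.1488]
tcp_rot: [0.02, 2.53, 0.0]
ft_force: [-2.0, 0.3, 3.6]
width: 0.318
```

```bash
python3 look.py k wrist scene; python3 - <<'E'
from h import *
i=pickle.load(open("kwrist.pkl","rb"));crop(i,140,420,0,260,2.3,"c13.png")
i=pickle.load(open("kscene.pkl","rb"));crop(i,240,320,225,305,7,"c14.png")
E
```

```text
10.85 [ 0.61531153 -0.06287753  0.14878097] [[-0.8186, 0.014, 0.5742], [0.0142, 0.9999, -0.0042], [-0.5742, 0.0047, -0.8187]] [-2.04  0.3   3.63] [-0.05  0.21  0.01] 0.31848737622036266 [-0.22 -0.16  2.28  0.28  0.44 -1.99]
```

View pics/c13.png

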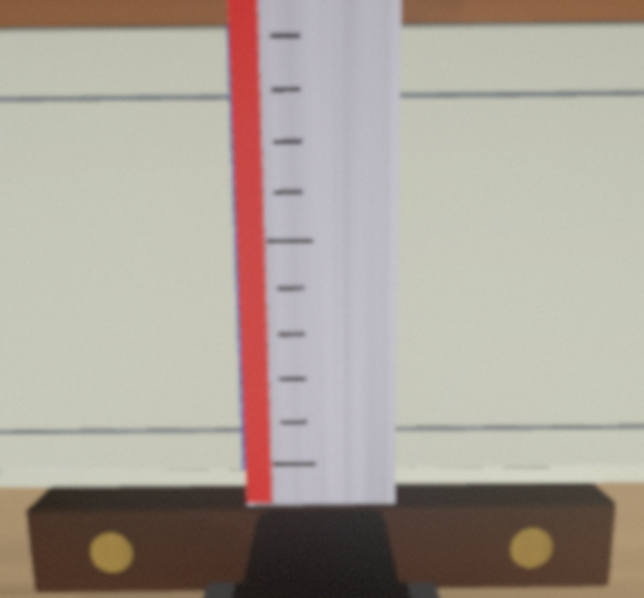

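View pics/c14.png

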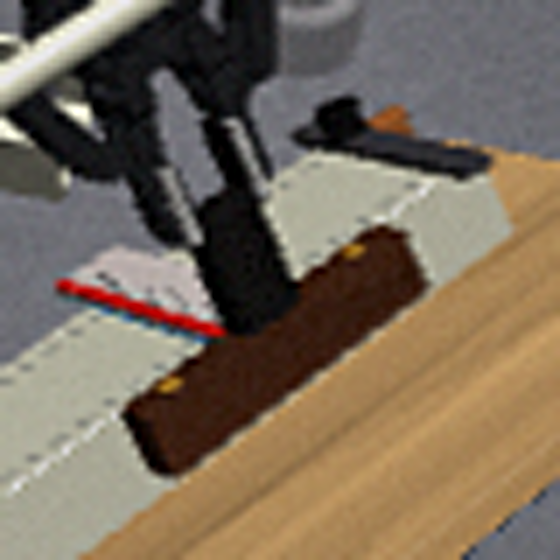

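Emit:
{"op": "step_arm", "data": {
  "commands": [
    {"wx": 0, "wy": 0, "wz": 0, "x": 0.1, "y": 0, "z": 0, "gripper": 0.1},
    {"wx": 0, "wy": 0, "wz": 0, "x": 0.05, "y": 0, "z": 0, "gripper": 0.1},
    {"wx": 0, "wy": 0, "wz": 0, "x": 0.05, "y": 0, "z": 0, "gripper": 0.1},
    {"wx": 0, "wy": 0, "wz": 0, "x": 0.05, "y": 0, "z": 0, "gripper": 0.1},
    {"wx": 0, "wy": 0, "wz": 0, "x": 0.05, "y": 0, "z": 0, "gripper": 0.1},
    {"wx": 0, "wy": 0, "wz": 0, "x": 0, "y": 0, "z": 0, "gripper": 0.1},
    {"wx": 0, "wy": 0, "wz": 0, "x": 0, "y": 0, "z": 0, "gripper": 0.1},
    {"wx": 0, "wy": 0, "wz": 0, "x": 0, "y": 0, "z": 0, "gripper": 0.1}
  ]
}}

```text
clock: 11.62
eef_pos: [0.613, -0.0628, 0.1472]
tcp_rot: [0.02, 2.53, 0.0]
ft_force: [-1.4, 0.0, 4.8]
width: 0.319
```

```bash
python3 look.py k2
```

```text
11.6167 [ 0.61298654 -0.06278632  0.14717241] [[-0.8185, 0.014, 0.5744], [0.0142, 0.9999, -0.0041], [-0.5744, 0.0048, -0.8186]] [-1.42  0.03  4.84] [0.01 0.05 0.03] 0.31905438766476224 [-0.22 -0.16  2.29  0.29  0.43 -2.  ]
```

Emit:
{"op": "step_arm", "data": {
  "commands": [
    {"wx": 0, "wy": 0, "wz": 0, "x": 0.05, "y": 0, "z": -0.05, "gripper": 0.1},
    {"wx": 0, "wy": 0, "wz": 0, "x": 0.05, "y": 0, "z": 0, "gripper": 0.1},
    {"wx": 0, "wy": 0, "wz": 0, "x": 0.05, "y": 0, "z": 0, "gripper": 0.1},
    {"wx": 0, "wy": 0, "wz": 0, "x": 0.05, "y": 0, "z": 0, "gripper": 0.1},
    {"wx": 0, "wy": 0, "wz": 0, "x": 0, "y": 0, "z": 0, "gripper": 0.1},
    {"wx": 0, "wy": 0, "wz": 0, "x": 0, "y": 0, "z": 0, "gripper": 0.1},
    {"wx": 0, "wy": 0, "wz": 0, "x": 0, "y": 0, "z": 0, "gripper": 0.1},
    {"wx": 0, "wy": 0, "wz": 0, "x": 0, "y": 0, "z": 0, "gripper": 0.1}
  ]
}}

```text
clock: 12.28
eef_pos: [0.612, -0.0629, 0.1472]
tcp_rot: [0.02, 2.528, 0.0]
ft_force: [6.1, 0.7, 1.7]
width: 0.322
```

```bash
python3 look.py k3 wrist; python3 - <<'E'
from h import *
i=pickle.load(open("k3wrist.pkl","rb"));crop(i,140,420,0,260,2.3,"c15.png")
E
```

```text
12.2833 [ 0.61202782 -0.06285431  0.14718531] [[-0.8173, 0.0146, 0.576], [0.0147, 0.9999, -0.0044], [-0.576, 0.0049, -0.8175]] [6.14 0.68 1.68] [ 0.23 -0.68 -0.01] 0.32214595071488383 [-0.22 -0.17  2.29  0.29  0.43 -2.  ]
```

View pics/c15.png

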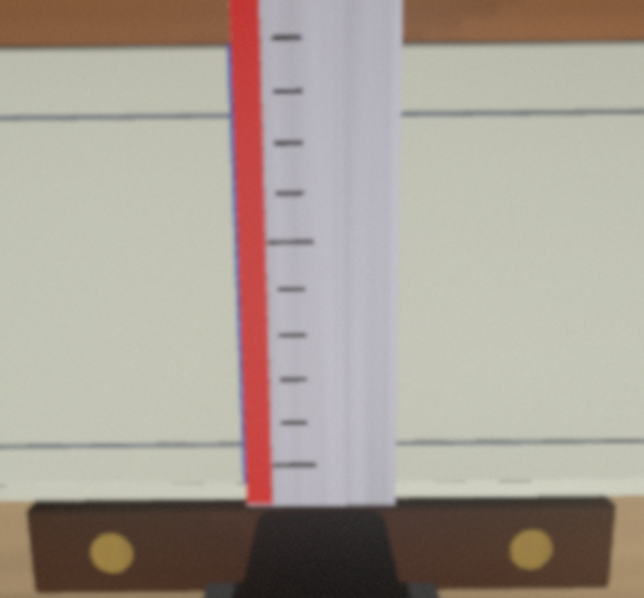

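It is touching the wall at about 7 N, and the lines and stock are still parallel. I'll press on to about 12–14 N and hold.

Emit:
{"op": "step_arm", "data": {
  "commands": [
    {"wx": 0, "wy": 0, "wz": 0, "x": 0.05, "y": 0, "z": 0, "gripper": 0.1},
    {"wx": 0, "wy": 0, "wz": 0, "x": 0.05, "y": 0, "z": 0, "gripper": 0.1},
    {"wx": 0, "wy": 0, "wz": 0, "x": 0.05, "y": 0, "z": 0, "gripper": 0.1},
    {"wx": 0, "wy": 0, "wz": 0, "x": 0, "y": 0, "z": 0, "gripper": 0.1},
    {"wx": 0, "wy": 0, "wz": 0, "x": 0, "y": 0, "z": 0, "gripper": 0.1},
    {"wx": 0, "wy": 0, "wz": 0, "x": 0, "y": 0, "z": 0, "gripper": 0.1},
    {"wx": 0, "wy": 0, "wz": 0, "x": 0, "y": 0, "z": 0, "gripper": 0.1},
    {"wx": 0, "wy": 0, "wz": 0, "x": 0, "y": 0, "z": 0, "gripper": 0.1}
  ]
}}

```text
clock: 13.0
eef_pos: [0.6117, -0.0629, 0.1474]
tcp_rot: [0.021, 2.526, -0.0]
ft_force: [6.7, 1.1, 3.2]
width: 0.322
```

```bash
python3 look.py m wrist scene; python3 - <<'E'
from h import *
i=pickle.load(open("mwrist.pkl","rb"));crop(i,140,420,0,260,2.3,"c16.png")
i=pickle.load(open("mscene.pkl","rb"));crop(i,240,320,225,305,7,"c17.png")
E
```

```text
13.0 [ 0.6117037  -0.06291224  0.14736959] [[-0.8161, 0.0148, 0.5777], [0.0148, 0.9999, -0.0047], [-0.5777, 0.0047, -0.8163]] [6.72 1.07 3.24] [ 0.4  -0.92  0.06] 0.32194506718816274 [-0.22 -0.17  2.29  0.29  0.43 -2.  ]
```

View pics/c16.png

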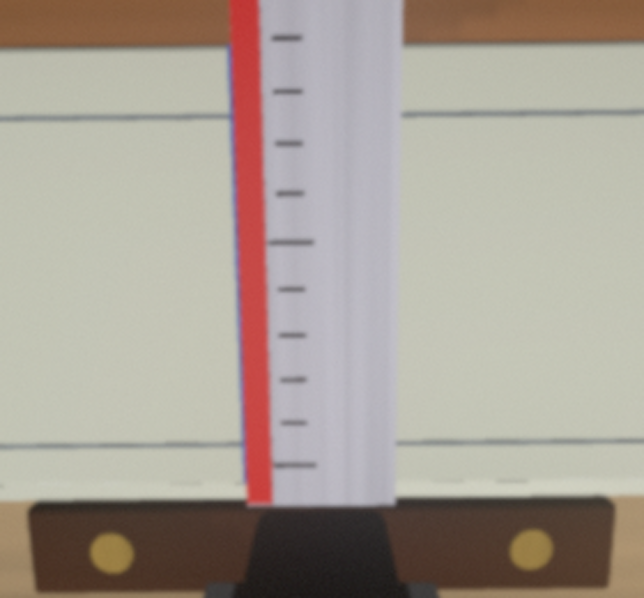

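View pics/c17.png

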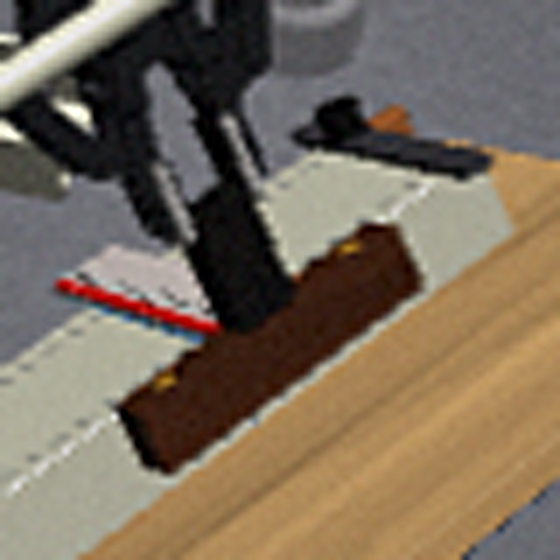

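Emit:
{"op": "step_arm", "data": {
  "commands": [
    {"wx": 0, "wy": 0, "wz": 0, "x": 0.1, "y": 0, "z": 0, "gripper": 0.1},
    {"wx": 0, "wy": 0, "wz": 0, "x": 0.1, "y": 0, "z": 0, "gripper": 0.1},
    {"wx": 0, "wy": 0, "wz": 0, "x": 0, "y": 0, "z": 0, "gripper": 0.1},
    {"wx": 0, "wy": 0, "wz": 0, "x": 0, "y": 0, "z": 0, "gripper": 0.1},
    {"wx": 0, "wy": 0, "wz": 0, "x": 0, "y": 0, "z": 0, "gripper": 0.1},
    {"wx": 0, "wy": 0, "wz": 0, "x": 0, "y": 0, "z": 0, "gripper": 0.1},
    {"wx": 0, "wy": 0, "wz": 0, "x": 0, "y": 0, "z": 0, "gripper": 0.1},
    {"wx": 0, "wy": 0, "wz": 0, "x": 0, "y": 0, "z": 0, "gripper": 0.1}
  ]
}}

```text
clock: 13.77
eef_pos: [0.6113, -0.063, 0.1476]
tcp_rot: [0.021, 2.523, -0.0]
ft_force: [7.9, 2.8, 3.5]
width: 0.323
```

```bash
python3 look.py m2
```

```text
13.7667 [ 0.6112584  -0.06300765  0.14760086] [[-0.8146, 0.0151, 0.5799], [0.0149, 0.9999, -0.0051], [-0.5799, 0.0045, -0.8147]] [7.92 2.83 3.48] [ 0.52 -1.32  0.2 ] 0.32298490317788675 [-0.22 -0.17  2.29  0.3   0.43 -2.01]
```

Emit:
{"op": "step_arm", "data": {
  "commands": [
    {"wx": 0, "wy": 0, "wz": 0, "x": 0.1, "y": 0, "z": 0.05, "gripper": 0.1},
    {"wx": 0, "wy": 0, "wz": 0, "x": 0.1, "y": 0, "z": 0, "gripper": 0.1},
    {"wx": 0, "wy": 0, "wz": 0, "x": 0.1, "y": 0, "z": 0, "gripper": 0.1},
    {"wx": 0, "wy": 0, "wz": 0, "x": 0, "y": 0, "z": 0, "gripper": 0.1},
    {"wx": 0, "wy": 0, "wz": 0, "x": 0, "y": 0, "z": 0, "gripper": 0.1},
    {"wx": 0, "wy": 0, "wz": 0, "x": 0, "y": 0, "z": 0, "gripper": 0.1},
    {"wx": 0, "wy": 0, "wz": 0, "x": 0, "y": 0, "z": 0, "gripper": 0.1},
    {"wx": 0, "wy": 0, "wz": 0, "x": 0, "y": 0, "z": 0, "gripper": 0.1}
  ]
}}

```text
clock: 14.43
eef_pos: [0.6111, -0.0632, 0.1479]
tcp_rot: [0.021, 2.518, -0.001]
ft_force: [10.4, 4.2, 8.2]
width: 0.32
```

```bash
python3 look.py m3 wrist; python3 - <<'E'
from h import *
i=pickle.load(open("m3wrist.pkl","rb"));crop(i,140,420,0,260,2.3,"c18.png")
E
```

```text
14.4333 [ 0.61105574 -0.06316874  0.14787286] [[-0.812, 0.0155, 0.5835], [0.0149, 0.9999, -0.0057], [-0.5835, 0.0041, -0.8121]] [10.42  4.18  8.19] [ 0.79 -1.92  0.4 ] 0.31971102049010985 [-0.22 -0.17  2.3   0.3   0.42 -2.01]
```

View pics/c18.png

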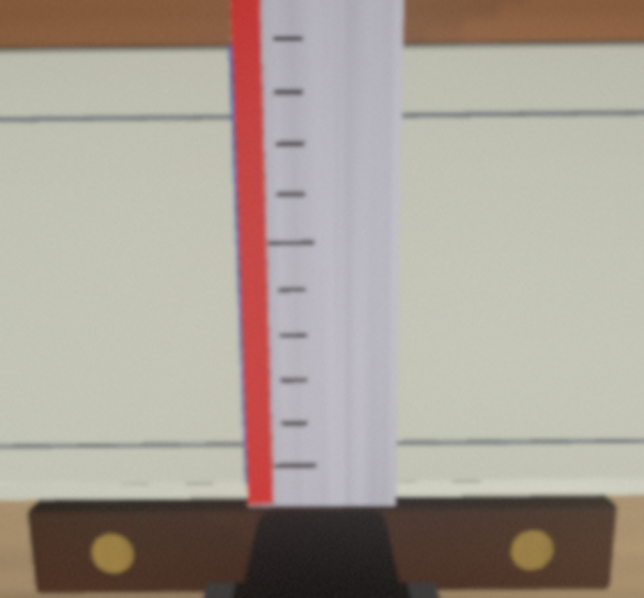

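About 14 N against the wall now, with the red edge still on the line. I'll hold briefly, ease off, then open.

Emit:
{"op": "step_arm", "data": {
  "commands": [
    {"wx": 0, "wy": 0, "wz": 0, "x": 0, "y": 0, "z": 0, "gripper": 0.1},
    {"wx": 0, "wy": 0, "wz": 0, "x": 0, "y": 0, "z": 0, "gripper": 0.1},
    {"wx": 0, "wy": 0, "wz": 0, "x": 0, "y": 0, "z": 0, "gripper": 0.1},
    {"wx": 0, "wy": 0, "wz": 0, "x": 0, "y": 0, "z": 0, "gripper": 0.1},
    {"wx": 0, "wy": 0, "wz": 0, "x": -0.2, "y": 0, "z": 0, "gripper": 0.1},
    {"wx": 0, "wy": 0, "wz": 0, "x": -0.2, "y": 0, "z": 0, "gripper": 0.1},
    {"wx": 0, "wy": 0, "wz": 0, "x": -0.1, "y": 0, "z": 0, "gripper": 0.1},
    {"wx": 0, "wy": 0, "wz": 0, "x": 0, "y": 0, "z": 0, "gripper": 0.1}
  ]
}}

```text
clock: 15.15
eef_pos: [0.6119, -0.063, 0.1472]
tcp_rot: [0.02, 2.526, -0.0]
ft_force: [2.8, 1.0, 7.0]
width: 0.322
```

```bash
python3 look.py n
```

```text
15.15 [ 0.61188708 -0.06298157  0.1472206 ] [[-0.8163, 0.0145, 0.5775], [0.0144, 0.9999, -0.0047], [-0.5775, 0.0044, -0.8164]] [2.77 1.03 6.99] [ 0.26 -0.74  0.05] 0.3222050494679571 [-0.22 -0.17  2.29  0.29  0.43 -2.  ]
```

Emit:
{"op": "step_arm", "data": {
  "commands": [
    {"wx": 0, "wy": 0, "wz": 0, "x": 0, "y": 0, "z": 0, "gripper": 0.4},
    {"wx": 0, "wy": 0, "wz": 0, "x": 0, "y": 0, "z": 0, "gripper": 0.5},
    {"wx": 0, "wy": 0, "wz": 0, "x": 0, "y": 0, "z": 0, "gripper": 0.6},
    {"wx": 0, "wy": 0, "wz": 0, "x": 0, "y": 0, "z": 0, "gripper": 0.7},
    {"wx": 0, "wy": 0, "wz": 0, "x": 0, "y": 0, "z": 0, "gripper": 0.8},
    {"wx": 0, "wy": 0, "wz": 0, "x": 0, "y": 0, "z": 0, "gripper": 0.8},
    {"wx": 0, "wy": 0, "wz": 0, "x": 0, "y": 0, "z": 0, "gripper": 0.8},
    {"wx": 0, "wy": 0, "wz": 0, "x": 0, "y": 0, "z": 0, "gripper": 0.8}
  ]
}}

```text
clock: 15.82
eef_pos: [0.6096, -0.0626, 0.1444]
tcp_rot: [0.02, 2.531, 0.001]
ft_force: [-1.2, 0.4, -0.5]
width: 0.805
```

```bash
python3 look.py p wrist scene; python3 - <<'E'
from h import *
i=pickle.load(open("pwrist.pkl","rb"));crop(i,140,420,0,260,2.3,"c19.png")
i=pickle.load(open("pscene.pkl","rb"));crop(i,240,320,225,305,7,"c20.png")
E
```

```text
15.8167 [ 0.60961748 -0.06261405  0.14441814] [[-0.8192, 0.0139, 0.5733], [0.0143, 0.9999, -0.0038], [-0.5733, 0.005, -0.8193]] [-1.19  0.39 -0.53] [-0.03  0.23 -0.04] 0.8045418149593131 [-0.22 -0.17  2.29  0.29  0.43 -2.  ]
```

View pics/pwrist.png

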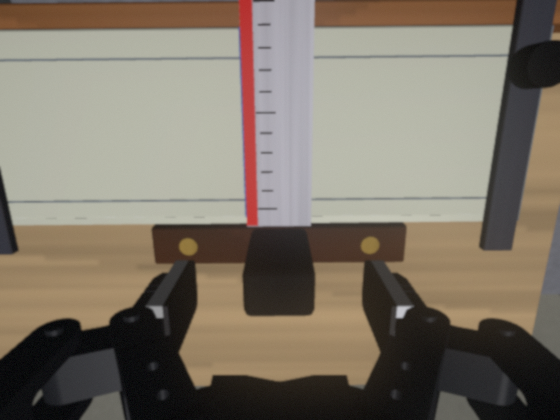

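View pics/c20.png

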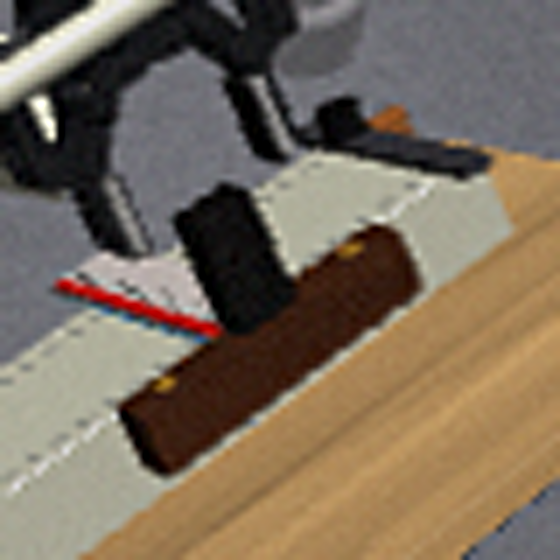

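Released cleanly: the fingers are wide of the grip and the square hasn't moved. I'll retract along the tool axis.

Emit:
{"op": "step_arm", "data": {
  "commands": [
    {"wx": 0, "wy": 0, "wz": 0, "x": 0, "y": 0, "z": -0.5, "gripper": 0.9},
    {"wx": 0, "wy": 0, "wz": 0, "x": 0, "y": 0, "z": -1, "gripper": 0.9},
    {"wx": 0, "wy": 0, "wz": 0, "x": 0, "y": 0, "z": -1.5, "gripper": 0.9},
    {"wx": 0, "wy": 0, "wz": 0, "x": 0, "y": 0, "z": -1.5, "gripper": 0.9},
    {"wx": 0, "wy": 0, "wz": 0, "x": 0, "y": 0, "z": -1.5, "gripper": 0.9},
    {"wx": 0, "wy": 0, "wz": 0, "x": 0, "y": 0, "z": -1, "gripper": 0.9},
    {"wx": 0, "wy": 0, "wz": 0, "x": 0, "y": 0, "z": -0.5, "gripper": 0.9},
    {"wx": 0, "wy": 0, "wz": 0, "x": 0, "y": 0, "z": 0, "gripper": 0.9}
  ]
}}

```text
clock: 16.58
eef_pos: [0.5671, -0.0626, 0.2083]
tcp_rot: [0.02, 2.527, -0.0]
ft_force: [0.5, 0.9, 0.2]
width: 0.903
```

```bash
python3 look.py q wrist scene top; python3 - <<'E'
from h import *
i=pickle.load(open("qwrist.pkl","rb"));crop(i,140,420,0,260,2.3,"c21.png")
i=pickle.load(open("qscene.pkl","rb"));crop(i,240,320,225,305,7,"c22.png")
E
```

```text
16.5833 [ 0.56709309 -0.06260873  0.20826677] [[-0.8172, 0.0141, 0.5762], [0.0139, 0.9999, -0.0047], [-0.5762, 0.0042, -0.8173]] [0.54 0.87 0.22] [0.02 0.18 0.01] 0.9027942604716279 [-0.24 -0.34  2.3   0.24  0.6  -1.96]
```

View pics/qwrist.png

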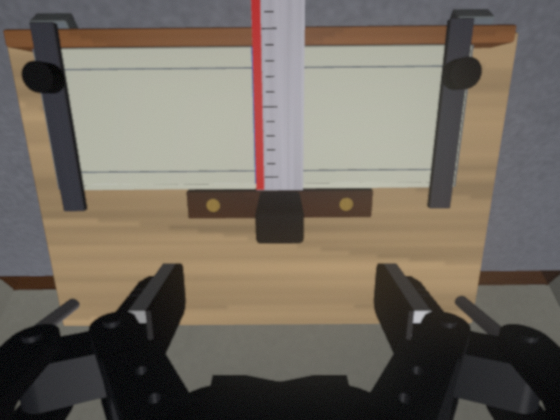

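View pics/c22.png

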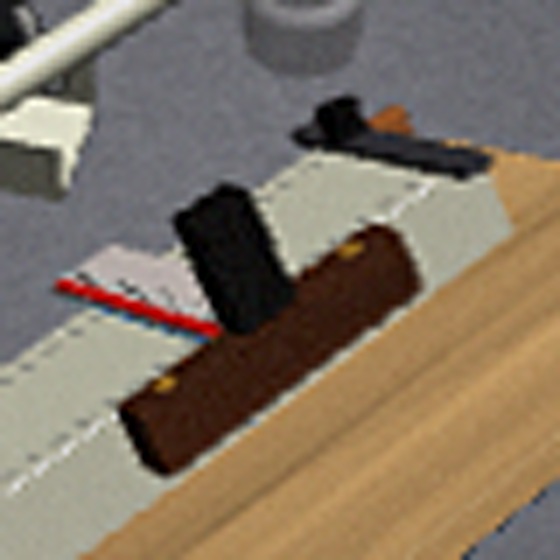

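View pics/c21.png

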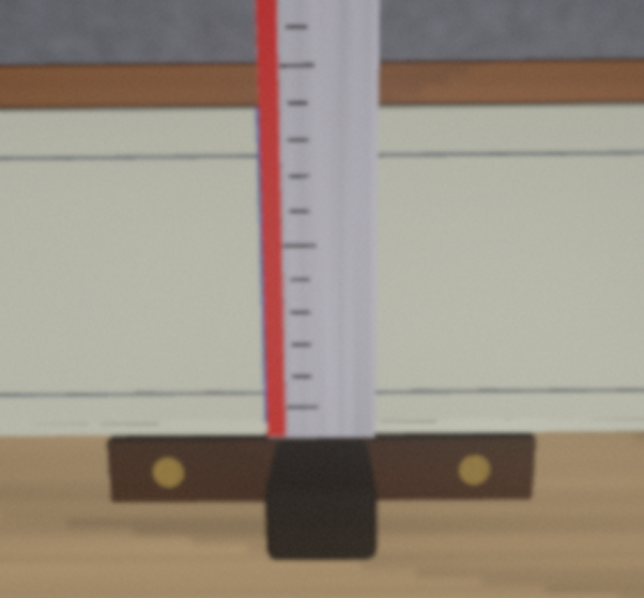

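The square is lying with the stock along the edge at both ends (rows 437 to 434, the same tilt as the trunking lines). I'll check the blade for flatness and that the bystanders haven't moved.

```bash
python3 - <<'E'
from h import *
s=pickle.load(open("qscene.pkl","rb"));t=pickle.load(open("qtop.pkl","rb"));crop(t,265,485,95,285,3.6,"c23.png");crop(s,150,380,180,320,3.4,"c24.png")
d=pickle.load(open("img0.pkl","rb"))
for n,a in (("top",t),("scene",s)):
    df=cv2.absdiff(a["frame"],d[n]["frame"]).max(2);cv2.imwrite(f"pics/diff{n}.png",df*3)
    # side-by-side patches
E
```

```text
(no output)
```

View pics/c23.png

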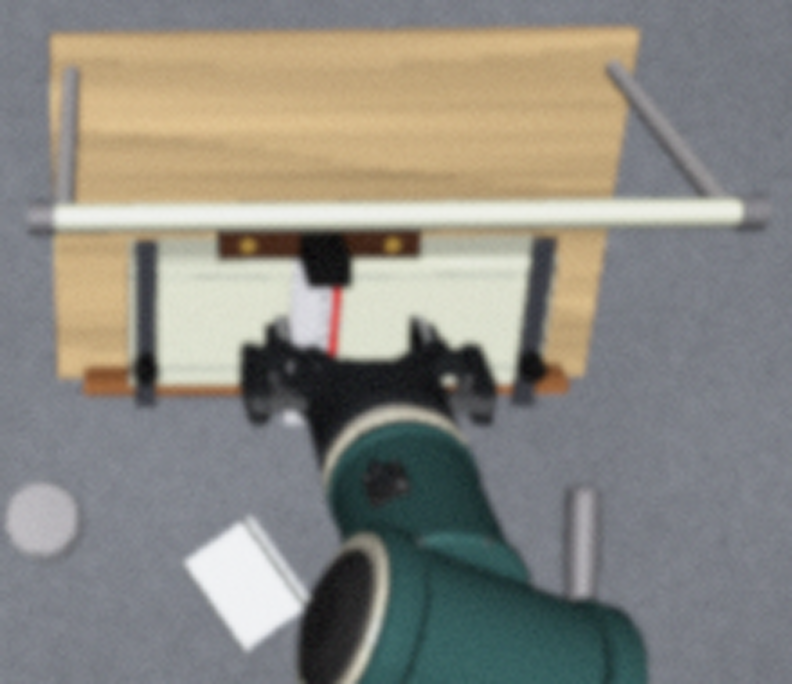

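View pics/c24.png

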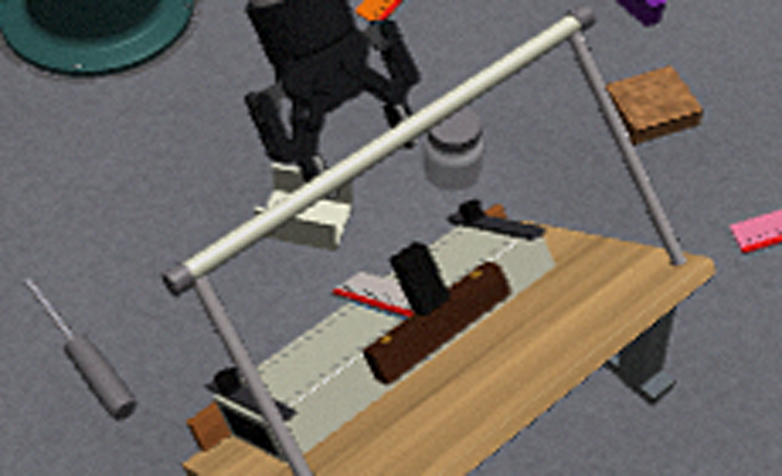

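View pics/diffscene.png

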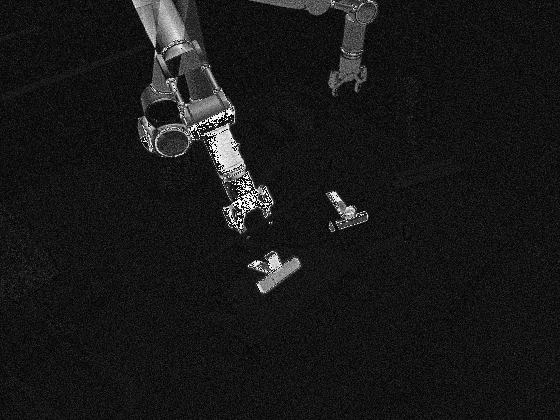

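Only the arm and the square changed in the scene. One closer look at the blade-to-top gap before handing in.

```bash
python3 - <<'E'
from h import *
s=pickle.load(open("qscene.pkl","rb"));crop(s,242,292,255,292,16,"c25.png")
# expected, from TCP pose when held: use red stripe/ blue relation: project square model with mark M fitted from screws
E
```

```text
(no output)
```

View pics/c25.png

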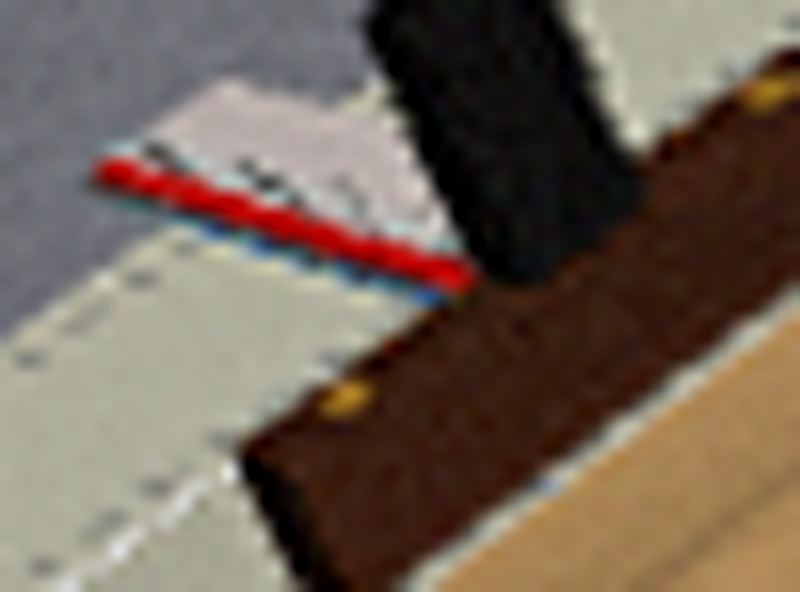

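The blue line runs evenly under the red edge for its full visible length, so the blade is flat. The stock's end meets the white edge. Handing in.

```bash
python3 -c "
from rig import manip
print(manip.hand_in(), manip.get_obs()['clock'])"
```

```text
the job is handed in; nothing more can be done
the job is handed in; nothing more can be done
```

I took the dark T-square from its cork rest, laid it on the trunking along the blue cut line and pressed the stock flush. I then released it, backed the gripper away and handed in at about 17 s of the 54 s allowed.

- **Pressing:** I worked the press out from the wrist force sensor, as the wall force cannot be read directly. It built from about 10 N to 14 N and stayed there for several tenths of a second. That is above the 10 N asked for. No reading came near 40 N.
- **Final position:** in the last pictures the red edge runs along the blue line to within about 1 mm. The stock is flush with the upper edge at both ends and parallel to the trunking's lines.
- **Flatness:** I judged the blade flat by eye, from an even gap to the blue line along its visible length, not from a measured angle.
- **Bystanders:** a before/after comparison of the scene camera showed only the arm and the square had moved. The trunking, offcut, screwdriver and tub stayed where they were, and the robot was touching nothing.

Two things did not fully agree:
- My camera fixes on the mark differed by 2–4 mm between views, so I found the trunking's top and upper edge by touch.
- At full press there was about 4 N of sideways force, so the pressure along the stock may have been slightly uneven. It left no visible gap.

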